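# Set up a cupped board to flatten under a weight

## Task

Set up the pine board to flatten on the grey base. Stand the blue-ended block centred on the blue patch and the yellow-ended block on the yellow patch, both lying across the base as the patches do, and the red-ended block parallel to them, halfway between, on the middle of the base; then lay the board centred on top of all three along the base, its white-painted end over the blue-ended block, and last stand the iron weight upright on the middle of the board. Set everything down without dropping it, let go, and do not disturb the red bin or the glue bottle.

Things in the scene. Friction and masses are not known exactly. Their poses are not given: they have to be found in the camera images.
- block_blue: Hardwood support block, 54 mm long (its x axis), 28 mm wide (y), 36 mm high (z), 45 g, brown in the middle with blue-painted ends (bands 11 mm wide, seen from above too). Starts standing on the bench. Origin: centre of the underside. Either way round is the same.
- block_yellow: Hardwood support block, 54 mm long (its x axis), 28 mm wide (y), 36 mm high (z), 45 g, brown in the middle with yellow-painted ends (bands 11 mm wide, seen from above too). Starts standing on the bench. Origin: centre of the underside. Either way round is the same.
- block_red: Hardwood support block, 54 mm long (its x axis), 28 mm wide (y), 36 mm high (z), 45 g, brown in the middle with red-painted ends (bands 11 mm wide, seen from above too). Starts standing on the bench. Origin: centre of the underside. Either way round is the same.
- board: Short pale pine board, 240 mm long (its x axis), 56 mm wide (y), 22 mm thick (z), about 150 g, the 35 mm at its +x end painted white. Starts flat on the bench at the left or the right. Origin: centre of the underside.
- weight: Dark iron weight, a disc 56 mm in diameter and 30 mm high with a bright upright grip knob 24 mm in diameter on top, from 30 to 64 mm above its underside; about 0.6 kg. Starts standing on the bench. Origin: centre of the underside, z up.
- base: Grey laminated base panel, 260 mm long (its x axis), 120 mm wide (y), 9 mm thick, lying flat and fixed on the bench, roughly crosswise in front of the robot. Origin: centre of its underside, at bench height.
- patch_blue: Blue painted rectangle, flat, 36 x 80 mm, on top of the grey base, 80 mm from the base's centre along its length; it can be at either end. It marks the place of the blue-ended block. Origin: centre of the patch, on the base's top face (9 mm above the bench). Its long side (its y axis) runs across the base. Fixed.
- patch_yellow: Yellow painted rectangle, flat, 36 x 80 mm, on top of the grey base, 80 mm from the base's centre along its length; it can be at either end. It marks the place of the yellow-ended block. Origin: centre of the patch, on the base's top face (9 mm above the bench). Its long side (its y axis) runs across the base. Fixed.
- bin: Small open red plastic bin with a few screws, 100 x 75 mm, 45 mm high, loose on the bench. A bystander: leave it alone. Origin: centre of the underside.
- glue: White plastic glue bottle with an orange cap, 48 mm in diameter, 120 mm high, standing loose among the things. A bystander: leave it alone. Origin: centre of the underside.
There are look-alikes about, which are no part of the job. What is shaped like the board but black or pink is not meant.

How it is judged:
On the way, in this order (a step that is already met when the one before it is completed fails the run):
1. the three blocks stand in their places on the base (horizontal distance between block_blue and patch_blue below 0.012 m and angle between the x axis of each of block_blue, block_yellow, block_red and the y axis of base, either way round below 0.2 rad and angle between each of block_blue, block_yellow, block_red's own z axis and vertical below 0.1 rad and height (world z) of block_blue between 0.005 and 0.013 m and horizontal distance between block_yellow and patch_yellow below 0.012 m and height (world z) of block_yellow between 0.005 and 0.013 m and horizontal distance between block_red and base below 0.012 m and height (world z) of block_red between 0.005 and 0.013 m), for 0.2 s.
2. the board lies on the three blocks, white end over the blue-ended block (all of step 1 and horizontal distance between board and base below 0.015 m and angle between the x axis of board and the x axis of base, either way round below 0.15 rad and x of patch_blue in the frame of board above 0.05 m and angle between board's own z axis and vertical below 0.06 rad and height (world z) of board between 0.041 and 0.049 m), for 0.2 s.
At the end, for the whole second after the job is handed in: Blocks upright, within 12 mm of their patches or the base centre, across it within 0.2 rad; board level on them (4 mm), within 15 mm of the base centre, along it within 0.15 rad, white end at blue; weight upright on the board within 15 mm of its centre; all released, at rest (all of step 2 and horizontal distance between weight and board below 0.015 m and angle between weight's own z axis and vertical below 0.08 rad and height (world z) of weight between 0.063 and 0.071 m and linear speed of each of block_blue, block_yellow, block_red, board, weight below 0.02 m/s and contact force between the fingers and block_blue below 0.1 N and contact force between the fingers and block_yellow below 0.1 N and contact force between the fingers and block_red below 0.1 N and contact force between the fingers and board below 0.1 N and contact force between the fingers and weight below 0.1 N); the robot touches nothing.
It fails at once if the red bin or the glue bottle is moved more than 30 mm or knocked over (distance of any of bin, glue from where it was at the start of the episode above 0.03 m or angle between glue's own z axis and vertical above 0.5 rad).
It fails at once if a block, the board or the weight is dropped (falls free faster than 0.6 m/s, about 2 cm) ((linear speed of block_blue above 0.6 m/s and contact force between the fingers and block_blue below 0.05 N) or (linear speed of block_yellow above 0.6 m/s and contact force between the fingers and block_yellow below 0.05 N) or (linear speed of block_red above 0.6 m/s and contact force between the fingers and block_red below 0.05 N) or (linear speed of board above 0.6 m/s and contact force between the fingers and board below 0.05 N) or (linear speed of weight above 0.6 m/s and contact force between the fingers and weight below 0.05 N)).
It also fails if it takes over 134 s, if anything falls off the work surface, if the arm or the gripper's body presses on something with over 40 N, if the wrist force passes 120 N, or if a joint passes its speed limit or range.

## Robot

A 7-joint arm with a two-finger parallel gripper is mounted at the origin on the work surface. World frame = base frame: x ahead of the robot, y to its left, z up, the work surface at z = 0. Lengths are in m, angles in rad, forces in N, time in s.
With the tool pointing down it reaches from about 0.4 to 0.85 m from the base axis. Payload 4.4 kg.
Tool frame: the origin (TCP) lies midway between the tips of the shut fingers; the grasp point (between the pads) lies ctrl.hold_point_z behind it (ctrl.hold_point_z is the distance from the TCP to the grasp point, in m); x points along the fingers, z is the direction in which the jaws open and shut, and the axes are right-handed (so a half turn about x gives the same grasp; the last joint's range is limited). The gripper opens to 94 mm and grips with 3 to 60 N. Pads are 16 mm wide; open, the fingers measure 119 mm over their backs; the gripper's body (75 mm by 177 mm) begins 78 mm behind the grasp point.
Start: joints at [-1.238, 0.628, 0.038, 1.517, -0.027, 0.996, -0.02], TCP at [0.252, 0.599, 0.205] pointing down, gripper open.
Joint ranges: [-3.06, 3.06], [-0.37, 2.12], [-1.25, 1.32], [0.18, 2.47], [-1.1, 4.24], [0.23, 1.98], [-2.94, 2.94]. Speed limits (rad/s): [2.57, 2.57, 3.14, 3.14, 3.14, 3.14, 3.14].

## Interface

Orientations are given as a unit quaternion [w, x, y, z].
In Python, from bench import sensors, imaging, workorder, ctrl gives the robot as it stands. The module is installed in compiled form; this text tells all that it offers.
- The arm moves only by the tool servo_tool, never from a script. Its argument "steps" is a list of rows, each a list of 2 entries, a list of its own where there are three numbers: the shift along the tool's x, y, z as a fraction of full scale, then the turn, a rotation vector about the tool's x, y, z as a fraction of full scale. In form: [[[dx, dy, dz], [wx, wy, wz]], ...]. A call has 1 to 8 rows; each row shifts and turns the commanded pose from where the row before left it, along the tool's axes as they then stand; what a row does not reach is not made up. Full scale, the value 1, is 10 cm for a shift and 0.1 rad for a turn. A row lasts 1/12 s, in which the tool goes at most 41.7 mm and 7.16 degrees, less where a joint would pass 70% of its speed; a pose out of reach is approached as far as the arm can. A call with a number of a shift or a turn outside -1 to 1 is refused whole. A call with a gripper value outside its range is refused whole. "jaw" is the opening, from 0 (shut) to 1 (fully open), set as the call begins (left out, the last holds). The fingers move at their own pace and stop on an object; "force" is the grip in N (left out, the last holds). Time passes only in rows, so rows that do not move let the fingers close. It gives the time, the measured TCP pose, the force and the opening at its end, in the units of the state.
- sensors.get_state(): the state, without advancing time (a new reading comes with each control period).
- imaging.grab_frame(name): name is "scene" or "side" or "wrist"; returns the picture (420x560x3 uint8, red, green, blue); there is no depth.
- imaging.camera_model(name): a dict with "intrinsics" (3x3 intrinsics, pixels), "world_to_cam" (4x4, takes a point from world to camera coordinates). Camera axes: x right, y up, looking along -z (the intrinsics and any distortion apply to the point x, -y, -z); pixel columns grow to the right and rows downward; lengths in m; the calibration is good to about 2 mm. A picture is of the moment at which its call begins: read the wrist's pose just before it. camera_model takes no time and is no camera call; for the wrist camera it gives the pose at the moment of the call.
- workorder.close_job(): hands the job in, once; it reports no verdict.
The state is a dict: "t": time; "joint_pos": joint angles; "qvel": joint speeds; "tau": joint torques, N m; "tcp_pos": TCP position; "eef_rot": TCP orientation; "force": force on the tool from outside, world axes, zero at the start; "wrist_torque": the same for the moment, N m; "width": finger opening in m.
Only numpy, scipy, OpenCV 4.12 (cv2) and the standard library are available. Lean on these libraries where they do the work, as an engineer would, in place of code of your own. Each camera call takes 0.05 s, during which the arm holds its last target.

## Working session

There is one attempt and no reset: what is moved stays moved. The work goes in short steps, Python scripts to look and compute and a tool call to move; the robot and the scene stay as the last step left them, time stands still between calls to the robot, and variables do not carry over. Pictures are saved under pics/ and viewed, and the job is handed in when it is done.

Besides the shell and the picture viewer there is one more tool, called after "Call:" by a JSON object that holds its "method" and its "body". servo_tool: Moves the arm, as the interface text tells. Its arguments: {"type":"object","properties":{"steps":{"type":"array","items":{"type":"array"}},"jaw":{"type":"number"},"force":{"type":"number"}},"required":["steps"]}

```bash
mkdir -p pics; ls
cat > h.py <<'E'
import numpy as np, cv2
from bench import sensors, imaging, workorder, ctrl
def snap(n,f):
    im=imaging.grab_frame(n); cv2.imwrite('pics/'+f,im[:,:,::-1]); return im
def cam(n):
    m=imaging.camera_model(n); return np.array(m['intrinsics']),np.array(m['world_to_cam']),m
def pix2w(n,u,v,z,model=None):
    K,T,_=model or cam(n)
    d=np.linalg.inv(K)@np.array([u,v,1.]); d=np.array([d[0],-d[1],-d[2]])
    R=T[:3,:3]; o=-R.T@T[:3,3]; w=R.T@d; return o+w*(z-o[2])/w[2]
def w2pix(n,p,model=None):
    K,T,_=model or cam(n)
    c=T[:3,:3]@np.array(p)+T[:3,3]; q=K@np.array([c[0],-c[1],-c[2]]); return q[:2]/q[2]
E
python3 - <<'E'
from h import *
print(sensors.get_state()); print(ctrl.hold_point_z)
for n in ['scene','side','wrist']:
    print(n,imaging.camera_model(n)); snap(n,n+'0.png')
E
```

```text
pics
{'t': 0.0, 'joint_pos': array([-1.2377642 ,  0.62934145,  0.03845329,  1.51831198, -0.02697209,
        0.99628988, -0.01999808]), 'qvel': array([-0.00020317,  0.00048853, -0.00037761, -0.00135447, -0.00012556,
       -0.00035825, -0.00076984]), 'tau': array([ 3.43775109e-04, -5.49720132e+01,  1.14378557e+00, -1.86636633e+01,
       -5.21173293e-02,  2.38980702e-02,  1.92852244e-04]), 'tcp_pos': array([0.25216175, 0.59840276, 0.20457528]), 'eef_rot': array([ 0.58860844, -0.39141893,  0.58966688,  0.39067159]), 'force': array([ 0.16767058,  0.52904855, -0.27801376]), 'wrist_torque': array([ 0.04968999, -0.0198146 , -0.01958998]), 'width': 0.09363156496118394}
0.0188
scene {'intrinsics': array([[496.2261263 ,   0.        , 274.21562701],
       [  0.        , 496.2261263 , 214.58727491],
       [  0.        ,   0.        ,   1.        ]]), 'world_to_cam': array([[ 0.3003172 ,  0.95379747,  0.00894245, -0.028971  ],
       [-0.80834919,  0.2495215 ,  0.53320785,  0.35964383],
       [ 0.50634096, -0.1673601 ,  0.84593701, -1.7185251 ],
       [ 0.        ,  0.        ,  0.        ,
[... 191 characters left out ...]
 'world_to_cam': array([[ 0.96872887, -0.24774481, -0.01367086, -0.44478564],
       [ 0.18356178,  0.67851153,  0.71128558, -0.03428362],
       [-0.16694148, -0.69155232,  0.70277018, -1.38076116],
       [ 0.        ,  0.        ,  0.        ,  1.        ]])}
wrist {'intrinsics': array([[350.40795169,   0.        , 284.17617496],
       [  0.        , 350.40795169, 206.4764832 ],
       [  0.        ,   0.        ,   1.        ]]), 'world_to_cam': array([[ 0.38699004,  0.9220816 , -0.00205755, -0.64779499],
       [-0.88574385,  0.37111726, -0.27880067,  0.03095659],
       [-0.25631337,  0.10971554,  0.96034679, -0.39077088],
       [ 0.        ,  0.        ,  0.        ,  1.        ]])}
```

View pics/scene0.png

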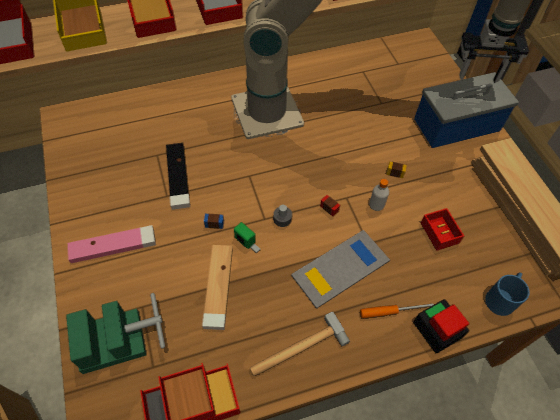

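View pics/side0.png

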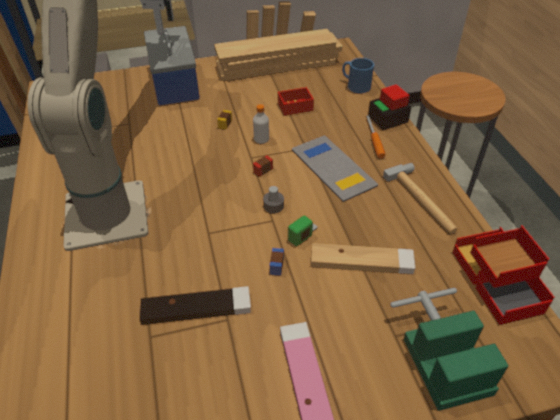

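View pics/wrist0.png

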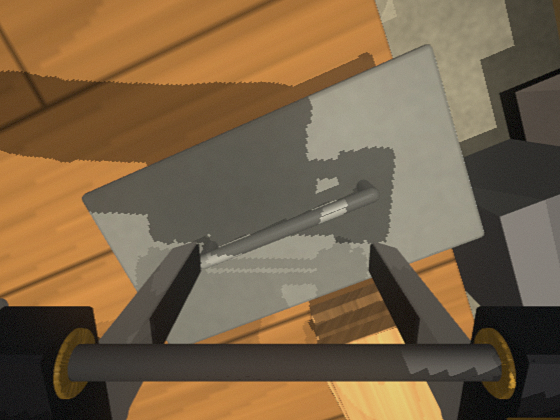

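The scene view shows these candidates:
- **Board:** pine with a white end at (217,286). The black one at (178,175) and the pink one at (112,243) are decoys.
- **Blocks:** blue-ended at (214,221), red-ended at (330,205), yellow-ended at (397,169). The green thing at (245,235) is a tape measure.
- **Weight:** (283,215). The glue is at (380,195) and the bin at (442,229).
- **Base:** (340,268), with the blue patch at (363,252) and the yellow patch at (318,281).

Next I'll look at close crops.

Run:
```python
import cv2,numpy as np
def crop(f,x,y,w,h,k):
    im=cv2.imread(f'pics/{f}0.png')[y:y+h,x:x+w]
    return cv2.resize(im,None,fx=k,fy=k,interpolation=cv2.INTER_CUBIC)
cv2.imwrite('pics/c1.png',crop('scene',190,190,110,150,4))
cv2.imwrite('pics/c2.png',crop('scene',280,150,190,160,4))
cv2.imwrite('pics/c3.png',crop('side',240,130,190,150,4))
```

```text
(no output)
```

View pics/c1.png

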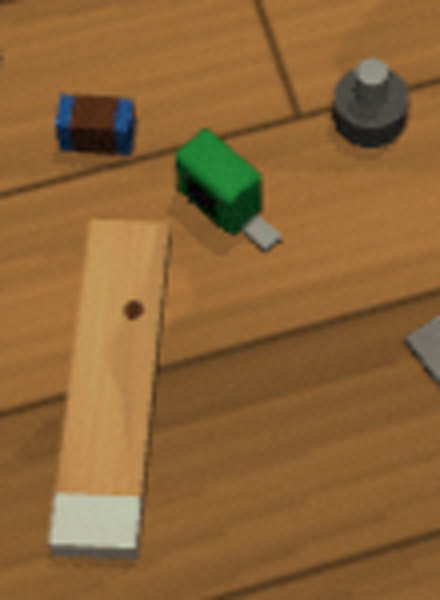

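View pics/c2.png

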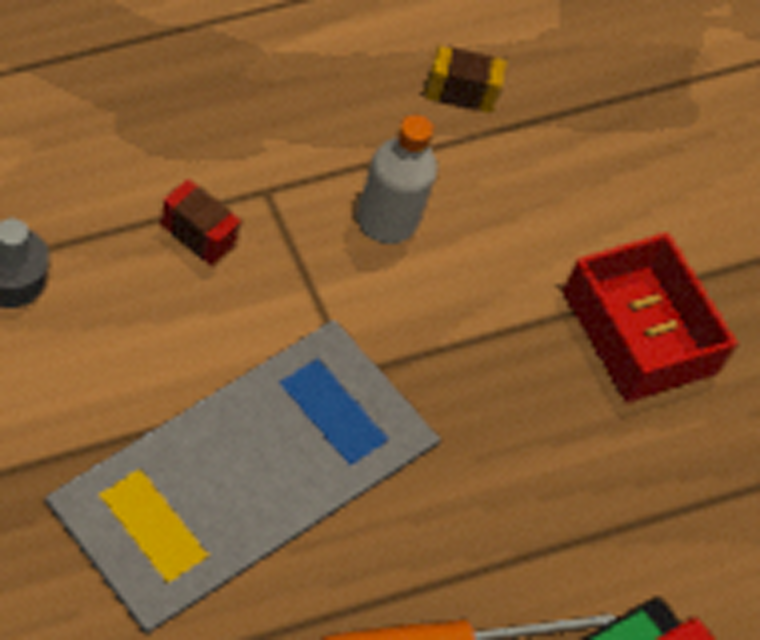

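View pics/c3.png

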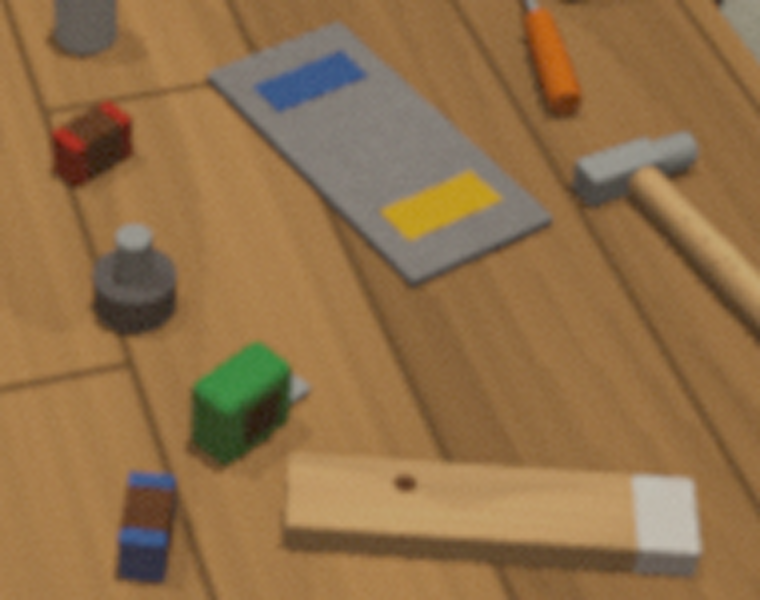

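Run:
```python
import cv2,numpy as np
def crop(f,x,y,w,h,k):
    im=cv2.imread(f'pics/{f}0.png')[y:y+h,x:x+w]
    im=cv2.resize(im,None,fx=k,fy=k,interpolation=cv2.INTER_CUBIC)
    for i in range(0,w,5): cv2.putText(im,str(x+i),(i*k,8),0,.3,(255,255,255),1); im[:,i*k]=im[:,i*k]*.7
    for i in range(0,h,5): cv2.putText(im,str(y+i),(0,i*k+4),0,.3,(255,255,255),1); im[i*k]=im[i*k]*.7
    return cv2.resize(im,(400,300))
a=np.hstack([crop('scene',200,206,28,21,14),crop('scene',316,194,28,21,14)])
b=np.hstack([crop('scene',383,158,28,21,14),crop('scene',269,202,28,21,14)])
cv2.imwrite('pics/d1.png',np.vstack([a,b]))
a=np.hstack([crop('side',263,246,28,21,14) if 0 else crop('side',260,245,40,30,10),crop('side',244,150,40,30,10)])
b=np.hstack([crop('side',205,105,40,30,10),crop('side',254,185,40,30,10)])
cv2.imwrite('pics/d2.png',np.vstack([a,b]))
```

```text
(no output)
```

View pics/d1.png

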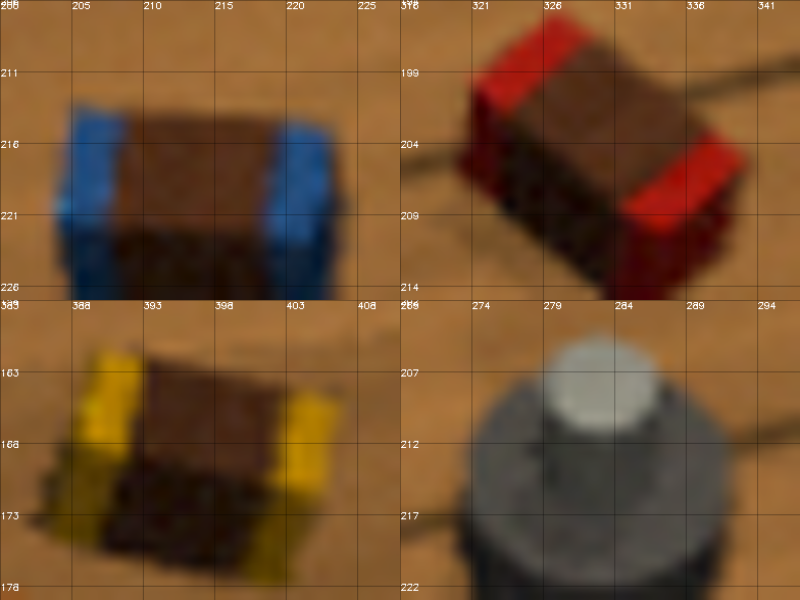

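View pics/d2.png

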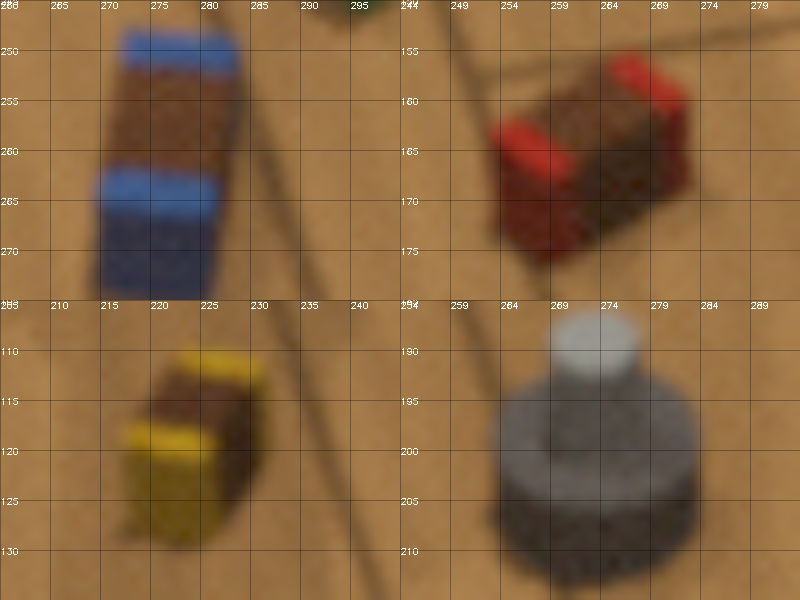

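```bash
cat > m0.py <<'E'
from h import *
def go(name,cam_,org,k,pts,z):
    P=np.array([pix2w(cam_,org[0]+x/k-.5,org[1]+y/k-.5,z)[:2] for x,y in pts])
    c=P.mean(0)
    if len(P)==4:
        e=[np.linalg.norm(P[i]-P[(i+1)%4])*1000 for i in range(4)]
        i=int(np.argmax([e[0]+e[2],e[1]+e[3]]))
        d=P[i+1]-P[i]+P[(i+2)%4]-P[(i+3)%4] 
        d=P[(i+1)%4]-P[i]-(P[(i+3)%4]-P[(i+2)%4])
        print(name,cam_,c.round(4),'yaw',round(float(np.degrees(np.arctan2(d[1],d[0]))),1),np.round(e,1))
    else: print(name,cam_,c.round(4))
    return P
s=14.286
go('blue','scene',(200,206),s,[(75,105),(330,128),(322,243),(62,225)],.036)
go('blue','side',(260,245),10,[(125,30),(240,45),(218,215),(97,200)],.036)
go('red','scene',(316,194),s,[(155,12),(345,155),(265,232),(75,80)],.036)
go('red','side',(244,150),10,[(220,55),(288,108),(168,182),(93,132)],.036)
go('yel','scene',(383,158),s,[(100,50),(340,100),(315,192),(85,152)],.036)
go('yel','side',(205,105),10,[(183,47),(268,68),(213,158),(127,128)],.036)
go('wt','scene',(269,202),s,[(203,82)],.064)
go('wt','side',(254,185),10,[(195,43)],.064)
print(go('board','scene',(190,190),4,[(90,220),(170,220),(140,548),(52,545)],.022).round(3).tolist())
go('board','side',(240,130),4,[(290,455),(690,478),(695,550),(285,532)],.022)
go('base','scene',(280,150),4,[(332,320),(440,440),(148,630),(47,500)],.009)
go('base','side',(240,130),4,[(335,22),(550,218),(415,283),(210,75)],.009)
go('pb','scene',(280,150),4,[(318,360),(388,440),(350,465),(281,380)],.009)
go('pb','side',(240,130),4,[(345,50),(367,73),(278,110),(256,87)],.009)
go('py','scene',(280,150),4,[(137,470),(208,552),(170,583),(100,494)],.009)
go('py','side',(240,130),4,[(475,172),(501,198),(410,240),(382,211)],.009)
go('glue','scene',(280,150),4,[(416,130)],.120)
go('binbottom','scene',(280,150),4,[(670,237),(735,343),(632,400),(575,270)],.045)
go('tape','scene',(190,190),4,[(205,130),(262,178),(235,210),(178,150)],.05)
go('screwdr','scene',(280,150),4,[(470,635),(620,615)],.02)
R=np.array;
E
python3 m0.py; python3 -c "
from h import *
from scipy.spatial.transform import Rotation as R
q=sensors.get_state()['eef_rot'];print(R.from_quat([*q[1:],q[0]]).as_matrix().round(3))"
```

```text
blue scene [ 0.3937 -0.2795] yaw 67.5 [52.7 27.5 53.  28.8]
blue side [ 0.3924 -0.2791] yaw -111.0 [27.8 51.4 28.3 51.8]
red scene [0.4419 0.0653] yaw 28.1 [51.8 26.1 52.9 24.8]
red side [0.4413 0.065 ] yaw -151.0 [30.7 45.6 30.6 48.4]
yel scene [0.3783 0.3134] yaw 58.9 [52.7 26.8 49.9 29. ]
yel side [0.3779 0.3172] yaw -121.7 [30.1 49.7 32.2 45.7]
wt scene [ 0.4357 -0.0817]
wt side [ 0.4346 -0.0809]
board scene [ 0.5927 -0.3165] yaw -19.5 [ 56.8 241.5  57.  239.4]
[[0.471, -0.304], [0.488, -0.249], [0.715, -0.33], [0.697, -0.384]]
board side [ 0.5916 -0.3163] yaw -18.8 [239.5  55.  237.8  59.9]
base scene [0.6391 0.0245] yaw -73.3 [119.  256.8 115.7 257.3]
base side [0.6369 0.0263] yaw -73.7 [259.5 116.6 258.5 115.4]
pb scene [0.6151 0.1022] yaw 15.7 [78.  35.  80.2 32.7]
pb side [0.6169 0.1069] yaw -162.6 [31.3 79.7 30.6 80.8]
py scene [ 0.6599 -0.0514] yaw 18.0 [77.1 35.5 80.2 32.4]
py side [ 0.6622 -0.048 ] yaw -163.4 [31.3 78.8 33.9 79.2]
glue scene [0.473  0.2063]
binbottom scene [0.6244 0.3392] yaw -2.5 [ 94.1  93.5 109.   79.9]
tape scene [ 0.472  -0.2069] yaw 26.0 [57.2 31.7 64.  25. ]
screwdr scene [0.8104 0.1698]
[[-0.001 -0.922  0.388]
 [-0.001  0.388  0.922]
 [-1.    -0.    -0.001]]
```

Both cameras agree to about 2 mm on the blocks, board, base and weight, and the sizes match. The base centre is at about (0.638, 0.026), with blocks to lie at 16.5°. I'll start with the yellow block, which is nearest.

```bash
cat >> h.py <<'E'
def pose():
    from scipy.spatial.transform import Rotation as R
    s=sensors.get_state(); q=s['eef_rot']; M=R.from_quat([*q[1:],q[0]]).as_matrix()
    return s,M,np.degrees(np.arctan2(M[1,2],M[0,2]))
def plan(x,y,z,jaw,n,turns=None):
    "n constant rows to go there; turn may be spread over them"
    s,M,phi=pose(); dphi=(jaw-phi+180)%360-180
    if turns: dphi=turns
    w=-np.radians(dphi)/n; A=np.zeros((2,2)); p=np.radians(phi)
    for i in range(n):
        A+=np.array([[-np.sin(p),np.cos(p)],[np.cos(p),np.sin(p)]]).T; p-=w
    d=np.array([x,y,z])-s['tcp_pos']; yz=np.linalg.solve(A,d[:2])
    print('t',round(s['t'],2),'tcp',s['tcp_pos'].round(4),'jaw',round(phi,1),'F',s['force'].round(1),'w',round(s['width'],4),'tilt',M[2,:].round(3))
    print(n,'x row',np.round([-d[2]/n*10,*yz*10],3),'turn',round(w*10,3))
E
python3 -c "
from h import *
m=cam('wrist');T=m[1];o=-T[:3,:3].T@T[:3,3];s,M,phi=pose();print('cam in tool',M.T@(o-s['tcp_pos']),phi)
plan(.378,.3153,.12,58.6,10)"
```

```text
cam in tool [-0.17786604  0.08011803 -0.00125329] 67.14758008038396
t 0.15 tcp [0.2522 0.5986 0.2048] jaw 67.1 F [ 0.5  0.  -0.5] w 0.0939 tilt [-1.    -0.    -0.001]
10 x row [ 0.085 -0.24  -0.197] turn 0.149
```

Call:
{"method": "servo_tool", "body": {"steps": [[[0.085,-0.24,-0.197],[0.149,0,0]],[[0.085,-0.24,-0.197],[0.149,0,0]],[[0.085,-0.24,-0.197],[0.149,0,0]],[[0.085,-0.24,-0.197],[0.149,0,0]],[[0.085,-0.24,-0.197],[0.149,0,0]],[[0.085,-0.24,-0.197],[0.149,0,0]],[[0.085,-0.24,-0.197],[0.149,0,0]],[[0.085,-0.24,-0.197],[0.149,0,0]]], "jaw": 1}}

```text
t: 0.82
tcp_pos: [0.3568, 0.3722, 0.1371]
eef_rot: [0.612, -0.355, 0.611, 0.355]
force: [-0.0, 0.5, -0.3]
width: 0.0942
```

Call:
{"method": "servo_tool", "body": {"steps": [[[0.085,-0.24,-0.197],[0.149,0,0]],[[0.085,-0.24,-0.197],[0.149,0,0]],[[0,0,0],[0,0,0]],[[0,0,0],[0,0,0]]]}}

```text
t: 1.15
tcp_pos: [0.3787, 0.3134, 0.1201]
eef_rot: [0.617, -0.345, 0.618, 0.345]
force: [-0.3, 0.6, 0.6]
width: 0.0939
```

```bash
python3 -c "
from h import *
snap('wrist','w1.png'); plan(.378,.3153,.010,58.6,4)
m=cam('wrist');np.savez('w1',K=m[0],T=m[1])
for p in [(.378,.3153,.036)]: print(w2pix('wrist',p))
"
```

```text
t 1.2 tcp [0.3784 0.3155 0.1204] jaw 58.5 F [-1.1  0.2  0.5] w 0.0941 tilt [-1.  0.  0.]
4 x row [ 0.276  0.001 -0.001] turn -0.002
[285.03564894 210.86495988]
```

View pics/w1.png

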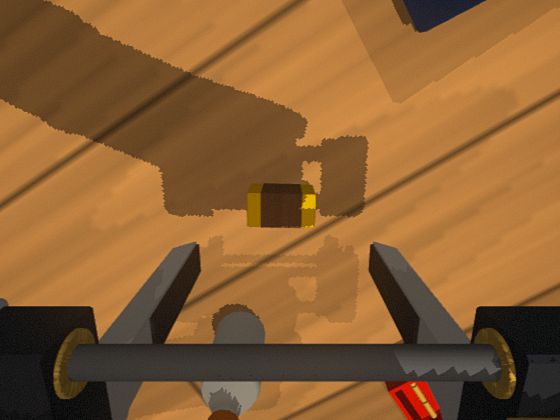

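The yellow-ended block sits at (282,207) between the open fingers, within 2–3 mm of the prediction. The glue is clear at the lower left. I'll descend.

Call:
{"method": "servo_tool", "body": {"steps": [[[0.27,0,0],[0,0,0]],[[0.27,0,0],[0,0,0]],[[0.27,0,0],[0,0,0]],[[0.27,0,0],[0,0,0]],[[0.02,0,0],[0,0,0]],[[0,0,0],[0,0,0]]]}}

```text
t: 1.7
tcp_pos: [0.3769, 0.3163, 0.0096]
eef_rot: [0.615, -0.347, 0.617, 0.347]
force: [-0.3, 0.6, 0.6]
width: 0.0941
```

Call:
{"method": "servo_tool", "body": {"steps": [[[0,0,0],[0,0,0]],[[0,0,0],[0,0,0]],[[0,0,0],[0,0,0]],[[0,0,0],[0,0,0]],[[0,0,0],[0,0,0]],[[0,0,0],[0,0,0]],[[0,0,0],[0,0,0]]], "jaw": 0, "force": 20}}

```text
t: 2.28
tcp_pos: [0.3783, 0.3154, 0.0109]
eef_rot: [0.617, -0.346, 0.617, 0.346]
force: [-1.0, -1.4, 4.3]
width: 0.0538
```

Call:
{"method": "servo_tool", "body": {"steps": [[[-0.2,0,0],[0,0,0]],[[-0.4,0,0],[0,0,0]],[[-0.4,0,0],[0,0,0]],[[-0.4,0,0],[0,0,0]],[[-0.4,0,0],[0,0,0]],[[-0.1,0,0],[0,0,0]]]}}

```text
t: 2.78
tcp_pos: [0.3807, 0.3175, 0.2062]
eef_rot: [0.62, -0.345, 0.613, 0.347]
force: [0.8, 0.2, -0.5]
width: 0.0541
```

```bash
python3 -c "
from h import *
snap('wrist','w2.png'); plan(.6615,-.0495,.2,16.5,14)
"
```

```text
t 2.83 tcp [0.3806 0.3175 0.2057] jaw 58.6 F [ 0.   1.2 -0.2] w 0.054 tilt [-1.    -0.003  0.01 ]
14 x row [ 0.004 -0.337 -0.01 ] turn 0.525
```

View pics/w2.png

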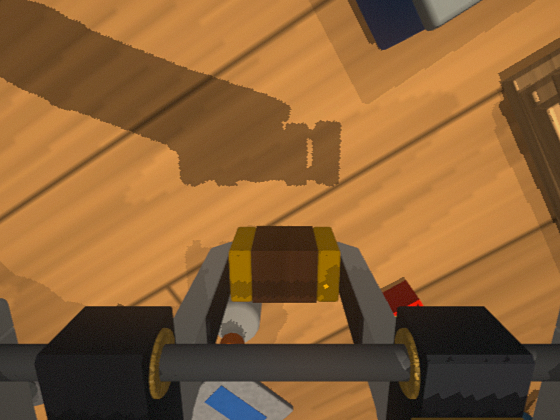

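The block is held square between the fingers and centred at (285,265). I'll carry it over the base.

Call:
{"method": "servo_tool", "body": {"steps": [[[0,-0.337,-0.01],[0.525,0,0]],[[0,-0.337,-0.01],[0.525,0,0]],[[0,-0.337,-0.01],[0.525,0,0]],[[0,-0.337,-0.01],[0.525,0,0]],[[0,-0.337,-0.01],[0.525,0,0]],[[0,-0.337,-0.01],[0.525,0,0]],[[0,-0.337,-0.01],[0.525,0,0]]]}}

```text
t: 3.42
tcp_pos: [0.5526, 0.1567, 0.1989]
eef_rot: [0.669, -0.227, 0.67, 0.227]
force: [-0.2, -0.1, -0.2]
width: 0.0537
```

Call:
{"method": "servo_tool", "body": {"steps": [[[0,-0.337,-0.01],[0.525,0,0]],[[0,-0.337,-0.01],[0.525,0,0]],[[0,-0.337,-0.01],[0.525,0,0]],[[0,-0.337,-0.01],[0.525,0,0]],[[0,-0.337,-0.01],[0.525,0,0]],[[0,-0.337,-0.01],[0.525,0,0]],[[0,-0.337,-0.01],[0.525,0,0]]]}}

```text
t: 4.0
tcp_pos: [0.6581, -0.0527, 0.1985]
eef_rot: [0.699, -0.1, 0.701, 0.101]
force: [0.6, -0.0, 0.4]
width: 0.0537
```

Call:
{"method": "servo_tool", "body": {"steps": [[[0,0,0],[0,0,0]],[[0,0,0],[0,0,0]],[[0,0,0],[0,0,0]]]}}

```text
t: 4.25
tcp_pos: [0.6574, -0.0504, 0.1989]
eef_rot: [0.699, -0.101, 0.701, 0.102]
force: [0.0, 0.2, -0.5]
width: 0.0544
```

```bash
python3 -c "
from h import *
snap('wrist','w3.png'); plan(.6615,-.0495,.07,16.5,4);m=cam('wrist');np.savez('w3',K=m[0],T=m[1])
print(w2pix('wrist',[.6615,-.0495,.009]),w2pix('wrist',[.638,.0265,.009]),w2pix('wrist',[.616,.1045,.009]))
"
```

```text
t 4.3 tcp [ 0.6575 -0.0494  0.1993] jaw 16.6 F [-0.   0.5 -0.1] w 0.0541 tilt [-1.     0.002 -0.002]
4 x row [ 0.323 -0.003  0.01 ] turn 0.005
[287.8296455  183.45690806] [287.38871939 106.40051771] [289.01745513  17.37507297]
```

View pics/w3.png

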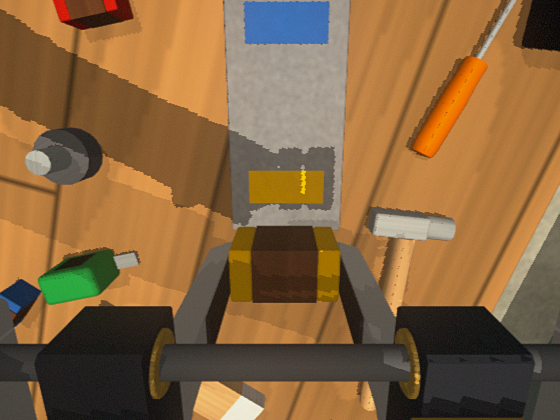

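Run:
```python
from h import *
z=np.load('w3.npz');m=(z['K'],z['T'],0)
def c(pts):
    P=np.array([pix2w('wrist',u,v,.009,m)[:2] for u,v in pts]);print(P.mean(0).round(4),[round(float(np.linalg.norm(P[i]-P[(i+1)%4])),4) for i in range(4)],np.degrees(np.arctan2(*(P[1]-P[0]+P[2]-P[3])[::-1])).round(1));return P.mean(0)
y=c([(249,170),(322.5,170),(324.5,204),(249,203.5)])
b=c([(244.5,1),(327.5,1),(329,44.5),(245,43.5)])
print((y+b)/2, np.degrees(np.arctan2(*(b-y)[::-1])), np.linalg.norm(b-y))
```

```text
[ 0.661  -0.0538] [0.0781, 0.0376, 0.0824, 0.037] 16.5
[0.6151 0.0993] [0.0777, 0.0375, 0.0811, 0.0365] 16.4
[0.63805477 0.02275967] 106.70333312816976 0.1599255500531797
```

```bash
python3 -c "
from h import *
plan(.661,-.052,.05,16.6,4)"
```

```text
t 4.3 tcp [ 0.6575 -0.0494  0.1993] jaw 16.6 F [-0.   0.5 -0.1] w 0.0541 tilt [-1.     0.002 -0.002]
4 x row [ 0.373 -0.009  0.007] turn 0.001
```

Call:
{"method": "servo_tool", "body": {"steps": [[[0.373,-0.009,0.007],[0,0,0]],[[0.373,-0.009,0.007],[0,0,0]],[[0.373,-0.009,0.007],[0,0,0]],[[0.373,-0.009,0.007],[0,0,0]],[[0,0,0],[0,0,0]],[[0,0,0],[0,0,0]]]}}

```text
t: 4.8
tcp_pos: [0.6601, -0.0519, 0.0496]
eef_rot: [0.698, -0.102, 0.701, 0.103]
force: [0.9, -0.4, -0.2]
width: 0.0537
```

```bash
python3 -c "
from h import *
plan(.661,-.052,.0205,16.6,4)"
```

```text
t 4.8 tcp [ 0.6601 -0.0519  0.0496] jaw 16.6 F [ 0.9 -0.4 -0.2] w 0.0537 tilt [-1.     0.003 -0.004]
4 x row [ 0.073 -0.001  0.002] turn 0.001
```

Call:
{"method": "servo_tool", "body": {"steps": [[[0.07,0,0.002],[0,0,0]],[[0.07,0,0.002],[0,0,0]],[[0.07,0,0.002],[0,0,0]],[[0.05,0,0.002],[0,0,0]],[[0.03,0,0],[0,0,0]],[[0.01,0,0],[0,0,0]],[[0,0,0],[0,0,0]]]}}

```text
t: 5.38
tcp_pos: [0.6627, -0.0538, 0.0212]
eef_rot: [0.7, -0.101, 0.7, 0.101]
force: [0.7, 0.0, 0.0]
width: 0.054
```

Call:
{"method": "servo_tool", "body": {"steps": [[[0.01,0,0],[0,0,0]],[[0.01,0,0],[0,0,0]],[[0,0,0],[0,0,0]]]}}

```text
t: 5.63
tcp_pos: [0.663, -0.0539, 0.0199]
eef_rot: [0.7, -0.101, 0.7, 0.101]
force: [-0.6, -0.5, 3.8]
width: 0.054
```

Contact at 3.8 N, so I'll release and rise.

Call:
{"method": "servo_tool", "body": {"steps": [[[0,0,0],[0,0,0]],[[0,0,0],[0,0,0]],[[0,0,0],[0,0,0]],[[0,0,0],[0,0,0]]], "jaw": 1}}

```text
t: 5.97
tcp_pos: [0.6627, -0.0537, 0.0191]
eef_rot: [0.7, -0.101, 0.7, 0.102]
force: [0.1, -1.0, 0.0]
width: 0.0771
```

Call:
{"method": "servo_tool", "body": {"steps": [[[-0.2,0,0],[0,0,0]],[[-0.4,0,0],[0,0,0]],[[-0.4,0,0],[0,0,0]],[[-0.4,0,0],[0,0,0]],[[0,0,0],[0,0,0]],[[0,0,0],[0,0,0]]]}}

```text
t: 6.47
tcp_pos: [0.6646, -0.054, 0.1621]
eef_rot: [0.702, -0.102, 0.698, 0.101]
force: [1.0, 0.3, -0.0]
width: 0.0941
```

```bash
python3 -c "
from h import *
snap('wrist','w4.png'); m=cam('wrist');np.savez('w4',K=m[0],T=m[1])
print(w2pix('wrist',[.661,-.052,.045]),w2pix('wrist',[.638,.0245,.009]),w2pix('wrist',[.615,.101,.009]))
plan(.4417,.0652,.13,28.3,8)
"
```

```text
[282.18523273 198.04270567] [282.00941329 101.85393888] [281.60199074   2.0418405 ]
t 6.52 tcp [ 0.6629 -0.0536  0.1598] jaw 16.5 F [-0.7  0.6 -1. ] w 0.094 tilt [-1.    -0.     0.001]
8 x row [ 0.037  0.241 -0.202] turn -0.257
```

View pics/w4.png

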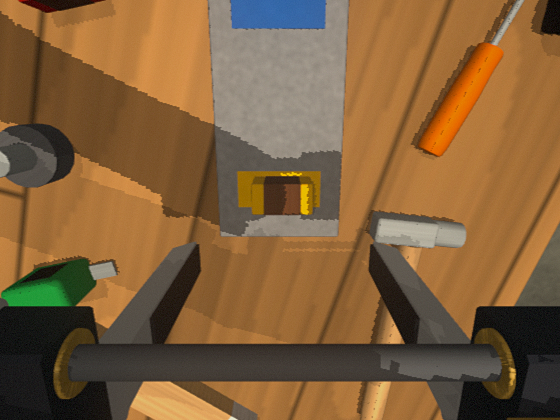

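```bash
cat >> h.py <<'E'
def zoom(f,out,x,y,w,h,k):
    im=cv2.imread('pics/'+f)[y:y+h,x:x+w]
    im=cv2.resize(im,None,fx=k,fy=k,interpolation=cv2.INTER_CUBIC)
    for i in range(0,w,10): cv2.putText(im,str(x+i),(i*k,10),0,.35,(255,255,255),1); im[:,i*k]=im[:,i*k]*.75
    for i in range(0,h,10): cv2.putText(im,str(y+i),(0,i*k+4),0,.35,(255,255,255),1); im[i*k]=im[i*k]*.75
    cv2.imwrite('pics/'+out,im)
E
python3 -c "
from h import *
zoom('w4.png','w4z.png',210,155,140,90,5)"
```

```text
(no output)
```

View pics/w4z.png

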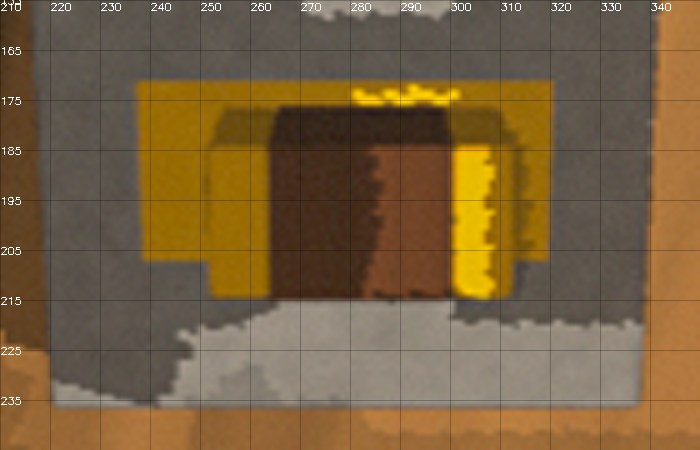

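Run:
```python
from h import *
z=np.load('w4.npz');m=(z['K'],z['T'],0)
f=lambda pts,h:np.mean([pix2w('wrist',u-.5,v-.5,h,m)[:2] for u,v in pts],0)
b=f([(251.4,184),(312,184),(312.8,214.6),(252,214.6)],.045);p=f([(237.2,171.2),(321,171.2),(319.7,207),(238.5,207)],.009)
print(b,p,b-p)
```

```text
[ 0.66072019 -0.05296995] [ 0.65764313 -0.05341243] [0.00307705 0.00044247]
```

Yellow is placed about 3 mm off, within the 12 mm tolerance. Red is next.

Call:
{"method": "servo_tool", "body": {"steps": [[[0.037,0.241,-0.202],[-0.257,0,0]],[[0.037,0.241,-0.202],[-0.257,0,0]],[[0.037,0.241,-0.202],[-0.257,0,0]],[[0.037,0.241,-0.202],[-0.257,0,0]],[[0.037,0.241,-0.202],[-0.257,0,0]],[[0.037,0.241,-0.202],[-0.257,0,0]],[[0.037,0.241,-0.202],[-0.257,0,0]],[[0.037,0.241,-0.202],[-0.257,0,0]]]}}

```text
t: 7.18
tcp_pos: [0.4387, 0.066, 0.128]
eef_rot: [0.684, -0.173, 0.687, 0.173]
force: [-0.4, 1.6, 0.0]
width: 0.0939
```

Call:
{"method": "servo_tool", "body": {"steps": [[[0,0,0],[0,0,0]],[[0,0,0],[0,0,0]],[[0,0,0],[0,0,0]]]}}

```text
t: 7.43
tcp_pos: [0.442, 0.0654, 0.129]
eef_rot: [0.685, -0.173, 0.686, 0.173]
force: [-0.3, -0.3, -1.1]
width: 0.0939
```

```bash
python3 -c "
from h import *
snap('wrist','w5.png'); m=cam('wrist');np.savez('w5',K=m[0],T=m[1])
print(w2pix('wrist',[.4417,.0652,.036]))
plan(.4417,.0652,.011,28.3,4)
"
```

```text
[283.34070407 206.82498366]
t 7.48 tcp [0.4427 0.0651 0.1292] jaw 28.2 F [ 0.7  0.6 -0.5] w 0.0939 tilt [-1.    -0.001 -0.   ]
4 x row [ 0.295  0.001 -0.002] turn -0.003
```

View pics/w5.png

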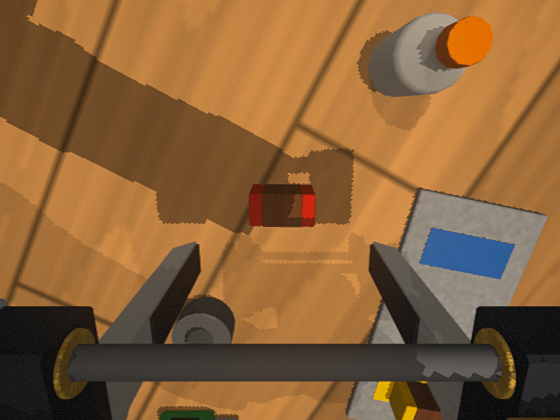

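The red-ended block is at (282,209), matching the prediction of (283,207) and aligned. The weight at (204,325) is clear of the fingers. I'll descend and grip.

Call:
{"method": "servo_tool", "body": {"steps": [[[0.295,0,0],[0,0,0]],[[0.295,0,0],[0,0,0]],[[0.295,0,0],[0,0,0]],[[0.295,0,0],[0,0,0]],[[0,0,0],[0,0,0]],[[0,0,0],[0,0,0]]]}}

```text
t: 7.98
tcp_pos: [0.4419, 0.0648, 0.012]
eef_rot: [0.685, -0.172, 0.687, 0.172]
force: [0.0, 0.1, -0.0]
width: 0.094
```

Call:
{"method": "servo_tool", "body": {"steps": [[[0,0,0],[0,0,0]],[[0,0,0],[0,0,0]],[[0,0,0],[0,0,0]],[[0,0,0],[0,0,0]],[[0,0,0],[0,0,0]],[[0,0,0],[0,0,0]],[[0,0,0],[0,0,0]]], "jaw": 0}}

```text
t: 8.57
tcp_pos: [0.442, 0.0659, 0.0137]
eef_rot: [0.686, -0.172, 0.686, 0.173]
force: [-0.4, -0.8, 6.9]
width: 0.0536
```

Call:
{"method": "servo_tool", "body": {"steps": [[[-0.2,0,0],[0,0,0]],[[-0.3,0,0],[0,0,0]],[[-0.3,0,0],[0,0,0]],[[-0.3,0,0],[0,0,0]],[[0,0,0],[0,0,0]],[[0,0,0],[0,0,0]]]}}

```text
t: 9.07
tcp_pos: [0.443, 0.0663, 0.1244]
eef_rot: [0.687, -0.173, 0.684, 0.173]
force: [-0.3, -0.0, 0.2]
width: 0.0539
```

```bash
python3 -c "
from h import *
plan(.6375,.0245,.12,16.6,6)
"
```

```text
t 9.07 tcp [0.443  0.0663 0.1244] jaw 28.3 F [-0.3 -0.   0.2] w 0.0539 tilt [-1.    -0.     0.003]
6 x row [ 0.007 -0.193  0.27 ] turn 0.341
```

Call:
{"method": "servo_tool", "body": {"steps": [[[0.007,-0.193,0.27],[0.341,0,0]],[[0.007,-0.193,0.27],[0.341,0,0]],[[0.007,-0.193,0.27],[0.341,0,0]],[[0.007,-0.193,0.27],[0.341,0,0]],[[0.007,-0.193,0.27],[0.341,0,0]],[[0.007,-0.193,0.27],[0.341,0,0]],[[0,0,0],[0,0,0]],[[0,0,0],[0,0,0]]]}}

```text
t: 9.73
tcp_pos: [0.6359, 0.0228, 0.1162]
eef_rot: [0.699, -0.101, 0.701, 0.101]
force: [-0.8, 0.5, -0.3]
width: 0.0539
```

Call:
{"method": "servo_tool", "body": {"steps": [[[0,0,0],[0,0,0]],[[0,0,0],[0,0,0]]]}}

```text
t: 9.9
tcp_pos: [0.6342, 0.0245, 0.1177]
eef_rot: [0.698, -0.101, 0.701, 0.103]
force: [-0.3, -0.7, -0.2]
width: 0.0539
```

```bash
python3 -c "
from h import *
snap('wrist','w6.png'); m=cam('wrist');np.savez('w6',K=m[0],T=m[1])
plan(.6375,.0245,.034,16.6,4)
"
```

```text
t 9.95 tcp [0.6346 0.0246 0.1182] jaw 16.6 F [-0.5  0.2 -0.6] w 0.0538 tilt [-1.     0.002 -0.002]
4 x row [ 0.21  -0.002  0.007] turn -0.0
```

View pics/w6.png

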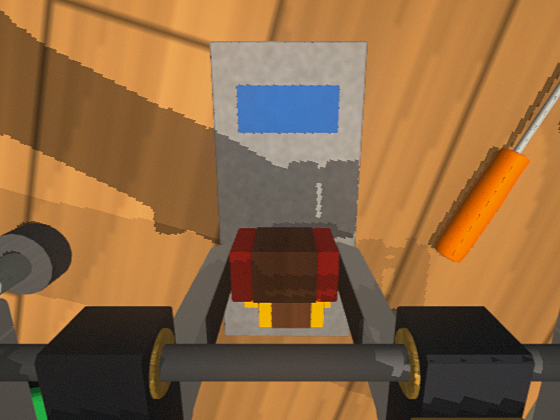

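Red is held square at (284,265), with the yellow block and base visible behind it. I'll descend.

Call:
{"method": "servo_tool", "body": {"steps": [[[0.21,0,0.006],[0,0,0]],[[0.21,0,0.006],[0,0,0]],[[0.21,0,0.006],[0,0,0]],[[0.21,0,0.006],[0,0,0]],[[0.04,0,0],[0,0,0]],[[0.04,0,0],[0,0,0]],[[0.02,0,0],[0,0,0]],[[0,0,0],[0,0,0]]]}}

```text
t: 10.62
tcp_pos: [0.6389, 0.0247, 0.0257]
eef_rot: [0.7, -0.102, 0.699, 0.102]
force: [0.0, 0.0, -0.3]
width: 0.0539
```

Call:
{"method": "servo_tool", "body": {"steps": [[[0,0,0],[0,0,0]]]}}

```text
t: 10.7
tcp_pos: [0.6393, 0.0247, 0.0261]
eef_rot: [0.7, -0.102, 0.699, 0.102]
force: [0.4, -0.1, -0.3]
width: 0.054
```

Call:
{"method": "servo_tool", "body": {"steps": [[[0.02,0,0],[0,0,0]],[[0.015,0,0],[0,0,0]],[[0,0,0],[0,0,0]]]}}

```text
t: 10.95
tcp_pos: [0.6392, 0.0247, 0.0227]
eef_rot: [0.7, -0.102, 0.699, 0.102]
force: [-0.3, 0.0, 6.0]
width: 0.0535
```

Call:
{"method": "servo_tool", "body": {"steps": [[[0.01,0,0],[0,0,0]],[[0,0,0],[0,0,0]]]}}

```text
t: 11.12
tcp_pos: [0.6392, 0.0247, 0.0227]
eef_rot: [0.7, -0.101, 0.699, 0.102]
force: [-3.7, -0.4, 12.2]
width: 0.0537
```

Red is in contact. I'll release, rise and look.

Call:
{"method": "servo_tool", "body": {"steps": [[[-0.01,0,0],[0,0,0]],[[0,0,0],[0,0,0]],[[0,0,0],[0,0,0]],[[0,0,0],[0,0,0]],[[0,0,0],[0,0,0]]], "jaw": 1}}

```text
t: 11.53
tcp_pos: [0.6383, 0.0247, 0.0211]
eef_rot: [0.699, -0.102, 0.7, 0.102]
force: [-0.1, 0.4, 0.1]
width: 0.0836
```

Call:
{"method": "servo_tool", "body": {"steps": [[[-0.2,0,0],[0,0,0]],[[-0.4,0,0],[0,0,0]],[[-0.4,0,0],[0,0,0]],[[-0.4,0,0],[0,0,0]],[[0,0,0],[0,0,0]],[[0,0,0],[0,0,0]]]}}

```text
t: 12.03
tcp_pos: [0.6403, 0.0245, 0.164]
eef_rot: [0.701, -0.102, 0.698, 0.102]
force: [0.1, -0.0, -1.1]
width: 0.0936
```

```bash
python3 -c "
from h import *
snap('wrist','w7.png'); m=cam('wrist');np.savez('w7',K=m[0],T=m[1])
zoom('w7.png','w7z.png',200,40,160,120,5)
plan(.393,-.2793,.16,68.5,12)
"
```

```text
t 12.08 tcp [0.6387 0.0248 0.1618] jaw 16.6 F [-0.3 -0.7 -1. ] w 0.0941 tilt [-1.     0.001  0.001]
12 x row [ 0.001 -0.063 -0.331] turn -0.755
```

View pics/w7.png

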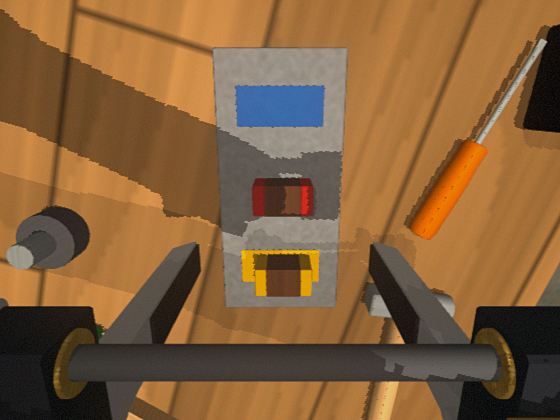

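Run:
```python
from h import *
z=np.load('w7.npz');m=(z['K'],z['T'],0)
f=lambda pts,h:np.mean([pix2w('wrist',u,v,h,m)[:2] for u,v in pts],0)
B=f([(213,48),(347,48),(336,307),(225,307)],.009);r=f([(252.5,186.5),(313,186.5),(313.5,217),(253,217)],.045)
y=f([(254,265),(312,265),(312,297),(254,297)],.045);p=f([(235.5,86),(324.5,86),(323.5,127),(236,127)],.009)
a=np.radians(106.6);u=np.array([np.cos(a),np.sin(a)]);v=np.array([u[1],-u[0]])
for n,q in [('red',r-B),('yel',y-B),('pb',p-B)]: print(n,q@u,q@v)
print(B,p)
```

```text
red -0.0010375164615783002 0.0027509309179640116
yel -0.07780806336197321 0.002746541638391685
pb 0.07861306939995194 -0.0001956031591776493
[0.63558502 0.02307046] [0.61293873 0.09835126]
```

Red is about 3 mm off and yellow about 3.5 mm, so both are fine. Now the blue block.

Call:
{"method": "servo_tool", "body": {"steps": [[[0,-0.063,-0.331],[-0.755,0,0]],[[0,-0.063,-0.331],[-0.755,0,0]],[[0,-0.063,-0.331],[-0.755,0,0]],[[0,-0.063,-0.331],[-0.755,0,0]],[[0,-0.063,-0.331],[-0.755,0,0]],[[0,-0.063,-0.331],[-0.755,0,0]],[[0,-0.063,-0.331],[-0.755,0,0]],[[0,-0.063,-0.331],[-0.755,0,0]]]}}

```text
t: 12.75
tcp_pos: [0.4397, -0.1546, 0.1597]
eef_rot: [0.636, -0.306, 0.638, 0.308]
force: [0.7, 0.3, 0.3]
width: 0.094
```

Call:
{"method": "servo_tool", "body": {"steps": [[[0,-0.063,-0.331],[-0.755,0,0]],[[0,-0.063,-0.331],[-0.755,0,0]],[[0,-0.063,-0.331],[-0.755,0,0]],[[0,-0.063,-0.331],[-0.755,0,0]],[[0,0,0],[0,0,0]],[[0,0,0],[0,0,0]],[[0,0,0],[0,0,0]],[[0,0,0],[0,0,0]]]}}

```text
t: 13.42
tcp_pos: [0.3934, -0.2777, 0.1604]
eef_rot: [0.584, -0.397, 0.584, 0.4]
force: [-0.6, 0.1, -0.4]
width: 0.094
```

```bash
python3 -c "
from h import *
snap('wrist','w8.png'); m=cam('wrist');np.savez('w8',K=m[0],T=m[1])
print(w2pix('wrist',[.393,-.2793,.036]))
plan(.393,-.2793,.011,68.5,5)
"
```

```text
[283.54483694 198.52443967]
t 13.47 tcp [ 0.3936 -0.2777  0.1607] jaw 68.6 F [0.6 0.9 0.5] w 0.0942 tilt [-1.     0.002  0.001]
5 x row [ 0.299  0.    -0.003] turn 0.004
```

View pics/w8.png

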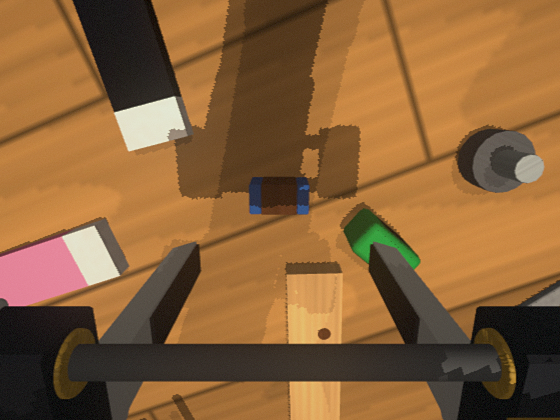

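The blue-ended block is at (279,198), square. The tape measure at (380,235) is near the right finger, so I'll narrow the jaw a little before descending.

Call:
{"method": "servo_tool", "body": {"steps": [[[0.2,0,-0.01],[0,0,0]],[[0.32,0,-0.01],[0,0,0]],[[0.32,0,0],[0,0,0]],[[0.32,0,0],[0,0,0]],[[0.32,0,0],[0,0,0]],[[0,0,0],[0,0,0]],[[0,0,0],[0,0,0]]], "jaw": 0.82}}

```text
t: 14.05
tcp_pos: [0.3918, -0.2796, 0.0123]
eef_rot: [0.584, -0.397, 0.585, 0.4]
force: [0.3, 0.3, 1.2]
width: 0.0767
```

Call:
{"method": "servo_tool", "body": {"steps": [[[0.01,0,0],[0,0,0]],[[0,0,0],[0,0,0]],[[0,0,0],[0,0,0]],[[0,0,0],[0,0,0]],[[0,0,0],[0,0,0]],[[0,0,0],[0,0,0]],[[0,0,0],[0,0,0]]], "jaw": 0}}

```text
t: 14.63
tcp_pos: [0.3936, -0.282, 0.0139]
eef_rot: [0.585, -0.398, 0.584, 0.397]
force: [-1.0, -0.1, 8.5]
width: 0.0539
```

Call:
{"method": "servo_tool", "body": {"steps": [[[-0.2,0,0],[0,0,0]],[[-0.4,0,0],[0,0,0]],[[-0.4,0,0],[0,0,0]],[[-0.4,0,0],[0,0,0]],[[0,0,0],[0,0,0]],[[0,0,0],[0,0,0]]]}}

```text
t: 15.13
tcp_pos: [0.3941, -0.2824, 0.1551]
eef_rot: [0.586, -0.4, 0.584, 0.396]
force: [-1.1, 0.3, -0.5]
width: 0.0537
```

```bash
python3 -c "
from h import *
plan(.6135,.1015,.15,16.6,14)
"
```

```text
t 15.13 tcp [ 0.3941 -0.2824  0.1551] jaw 68.5 F [-1.1  0.3 -0.5] w 0.0537 tilt [-1.    -0.006 -0.   ]
14 x row [0.004 0.089 0.314] turn 0.647
```

Call:
{"method": "servo_tool", "body": {"steps": [[[0,0.089,0.314],[0.647,0,0]],[[0,0.089,0.314],[0.647,0,0]],[[0,0.089,0.314],[0.647,0,0]],[[0,0.089,0.314],[0.647,0,0]],[[0,0.089,0.314],[0.647,0,0]],[[0,0.089,0.314],[0.647,0,0]],[[0,0.089,0.314],[0.647,0,0]]]}}

```text
t: 15.72
tcp_pos: [0.4568, -0.0628, 0.1513]
eef_rot: [0.658, -0.255, 0.661, 0.256]
force: [1.1, 0.4, -0.4]
width: 0.0535
```

Call:
{"method": "servo_tool", "body": {"steps": [[[0,0.089,0.314],[0.647,0,0]],[[0,0.089,0.314],[0.647,0,0]],[[0,0.089,0.314],[0.647,0,0]],[[0,0.089,0.314],[0.647,0,0]],[[0,0.089,0.314],[0.647,0,0]],[[0,0.089,0.314],[0.647,0,0]],[[0,0.089,0.314],[0.647,0,0]]]}}

```text
t: 16.3
tcp_pos: [0.6114, 0.1035, 0.1507]
eef_rot: [0.698, -0.101, 0.701, 0.101]
force: [0.1, -0.0, -0.4]
width: 0.0536
```

Call:
{"method": "servo_tool", "body": {"steps": [[[0,0,0],[0,0,0]],[[0,0,0],[0,0,0]],[[0,0,0],[0,0,0]],[[0,0,0],[0,0,0]]]}}

```text
t: 16.63
tcp_pos: [0.6105, 0.1001, 0.1517]
eef_rot: [0.699, -0.101, 0.701, 0.101]
force: [0.3, -0.3, 0.1]
width: 0.0537
```

```bash
python3 -c "
from h import *
snap('wrist','w9.png'); plan(.6135,.1015,.034,16.6,4)
"
```

```text
t 16.68 tcp [0.6108 0.1001 0.1521] jaw 16.5 F [-0.3 -0.8 -0.1] w 0.0536 tilt [-1.     0.001 -0.002]
4 x row [0.295 0.001 0.008] turn -0.006
```

View pics/w9.png

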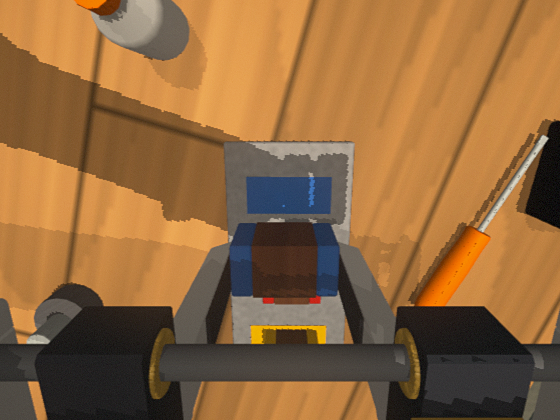

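Blue is held about 2 mm forward of the tool centre, and the patch is visible ahead at (288,195). I'll compensate and descend.

Call:
{"method": "servo_tool", "body": {"steps": [[[0.295,0,0.005],[0,0,0]],[[0.295,0,0.005],[0,0,0]],[[0.295,0,0.005],[0,0,0]],[[0.295,0,0.005],[0,0,0]],[[0.04,0,0],[0,0,0]],[[0.02,0,0],[0,0,0]],[[0,0,0],[0,0,0]],[[0,0,0],[0,0,0]]]}}

```text
t: 17.35
tcp_pos: [0.6152, 0.1019, 0.0304]
eef_rot: [0.701, -0.102, 0.699, 0.102]
force: [-0.1, 0.0, -0.2]
width: 0.0539
```

Call:
{"method": "servo_tool", "body": {"steps": [[[0.02,0,0],[0,0,0]],[[0.01,0,0],[0,0,0]],[[0,0,0],[0,0,0]]]}}

```text
t: 17.6
tcp_pos: [0.6143, 0.1025, 0.0263]
eef_rot: [0.7, -0.102, 0.699, 0.102]
force: [-0.0, -1.1, -0.2]
width: 0.0536
```

Call:
{"method": "servo_tool", "body": {"steps": [[[0.01,-0.02,0],[0,0,0]],[[0.02,0,0],[0,0,0]],[[0.01,0,0],[0,0,0]],[[0,0,0],[0,0,0]]]}}

```text
t: 17.93
tcp_pos: [0.615, 0.1, 0.0229]
eef_rot: [0.7, -0.102, 0.7, 0.102]
force: [-2.2, -0.4, 10.5]
width: 0.0538
```

Contact. Releasing.

Call:
{"method": "servo_tool", "body": {"steps": [[[-0.01,0,0],[0,0,0]],[[0,0,0],[0,0,0]],[[0,0,0],[0,0,0]],[[0,0,0],[0,0,0]],[[0,0,0],[0,0,0]]], "jaw": 1}}

```text
t: 18.35
tcp_pos: [0.6143, 0.1004, 0.0222]
eef_rot: [0.699, -0.102, 0.7, 0.102]
force: [-0.2, -0.3, 0.6]
width: 0.0838
```

Call:
{"method": "servo_tool", "body": {"steps": [[[-0.2,0,0],[0,0,0]],[[-0.4,0,0],[0,0,0]],[[-0.4,0,0],[0,0,0]],[[-0.4,0,0],[0,0,0]],[[-0.2,-0.4,0],[0,0,0]],[[0,-0.4,0],[0,0,0]],[[0,0,0],[0,0,0]],[[0,0,0],[0,0,0]]]}}

```text
t: 19.02
tcp_pos: [0.637, 0.0223, 0.1816]
eef_rot: [0.7, -0.1, 0.7, 0.1]
force: [0.7, 1.0, -0.4]
width: 0.0941
```

```bash
python3 -c "
from h import *
snap('wrist','w10.png'); m=cam('wrist');np.savez('w10',K=m[0],T=m[1])
zoom('w10.png','w10z.png',200,60,160,120,5)
plan(.592,-.3165,.16,-109.1,23)
"
```

```text
t 19.07 tcp [0.6363 0.0252 0.1808] jaw 16.4 F [ 0.3 -0.   0.1] w 0.094 tilt [-1.     0.001 -0.001]
23 x row [ 0.009 -0.149  0.109] turn 0.953
```

View pics/w10.png

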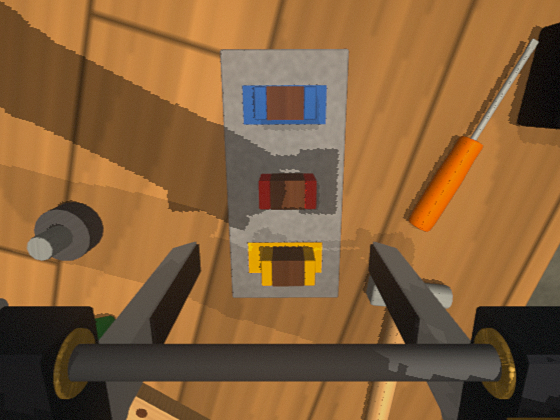

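View pics/w10z.png

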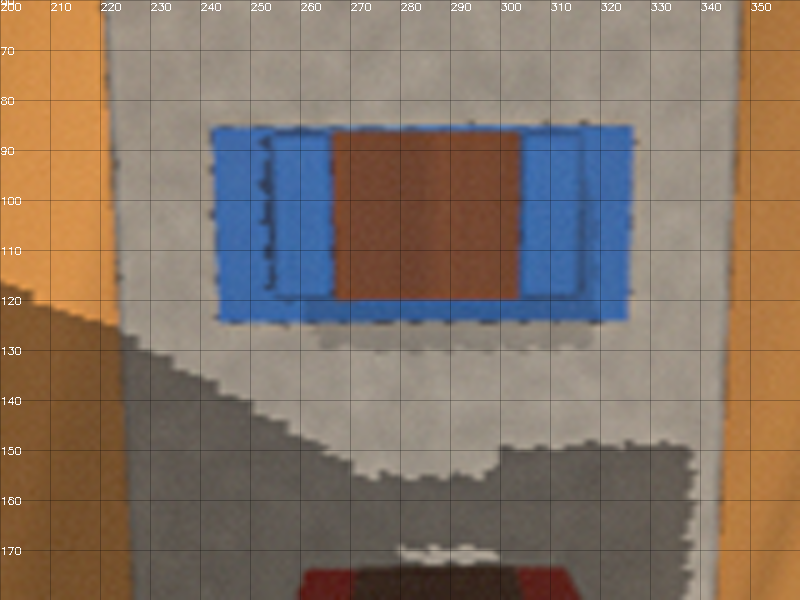

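Run:
```python
from h import *
z=np.load('w10.npz');m=(z['K'],z['T'],0)
f=lambda pts,h:np.mean([pix2w('wrist',u-.5,v-.5,h,m)[:2] for u,v in pts],0)
B=f([(221,50),(348.5,50),(338,297),(232.5,297)],.009)
blk=f([(253.8,86.5),(315.5,86.5),(315.5,119.8),(254.5,119.8)],.045)
p=f([(242.2,85.5),(326,85.5),(325.5,124),(244,124)],.009)
r=f([(259.5,180),(316.5,180),(316.5,209.5),(260.5,209.5)],.045)
y=f([(262,257),(315,257),(315,287),(263,287)],.045)
a=np.radians(106.6);u=np.array([np.cos(a),np.sin(a)]);v=np.array([u[1],-u[0]])
for n,q in [('blue-patch',blk-p),('red',r-B),('yel',y-B),('pb',p-B)]: print(n,q@u*1000,q@v*1000)
print(B)
# side/scene check
s=imaging.grab_frame('scene');cv2.imwrite('pics/s2.png',s[:,:,::-1]);zoom('s2.png','s2z.png',270,200,130,110,6)
```

```text
blue-patch 1.332888922542003 0.4174096724897078
red -0.55276684280509 3.0013513168522445
yel -79.03508380552483 3.601807342480949
pb 79.17034587462263 -0.4688438360682823
[0.63652408 0.02603201]
```

View pics/s2z.png

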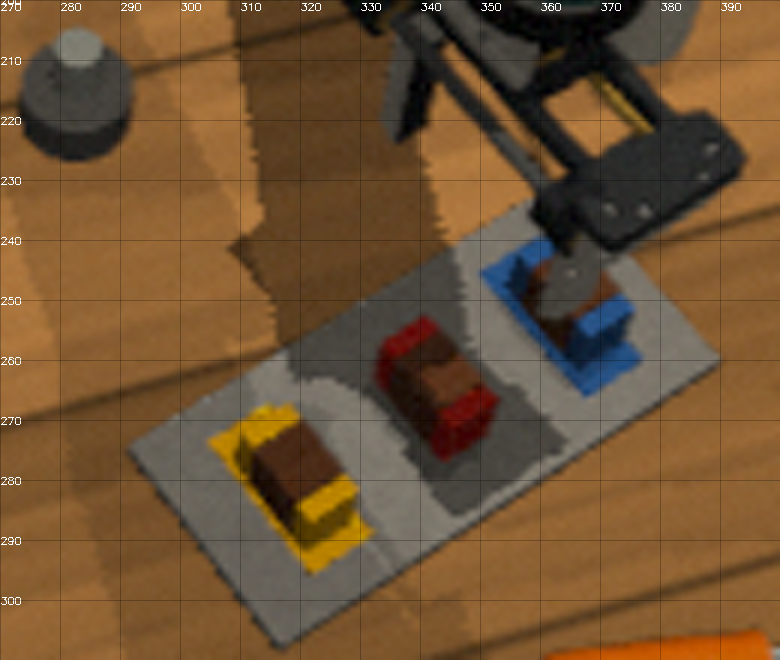

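All three blocks are standing in place, with errors of roughly 1.4, 3 and 3.7 mm. Now the board, with the jaw at -109° so its white end comes round to blue.

Call:
{"method": "servo_tool", "body": {"steps": [[[0.01,-0.149,0.109],[0.953,0,0]],[[0.01,-0.149,0.109],[0.953,0,0]],[[0.01,-0.149,0.109],[0.953,0,0]],[[0.01,-0.149,0.109],[0.953,0,0]],[[0.01,-0.149,0.109],[0.953,0,0]],[[0.01,-0.149,0.109],[0.953,0,0]],[[0.01,-0.149,0.109],[0.953,0,0]],[[0.01,-0.149,0.109],[0.953,0,0]]]}}

```text
t: 19.78
tcp_pos: [0.7168, -0.0916, 0.1715]
eef_rot: [0.686, 0.167, 0.688, -0.166]
force: [-0.1, -1.2, -0.2]
width: 0.0944
```

Call:
{"method": "servo_tool", "body": {"steps": [[[0.01,-0.149,0.109],[0.953,0,0]],[[0.01,-0.149,0.109],[0.953,0,0]],[[0.01,-0.149,0.109],[0.953,0,0]],[[0.01,-0.149,0.109],[0.953,0,0]],[[0.01,-0.149,0.109],[0.953,0,0]],[[0.01,-0.149,0.109],[0.953,0,0]],[[0.01,-0.149,0.109],[0.953,0,0]],[[0.01,-0.149,0.109],[0.953,0,0]]]}}

```text
t: 20.45
tcp_pos: [0.6915, -0.2341, 0.1634]
eef_rot: [0.575, 0.41, 0.577, -0.41]
force: [0.1, 0.6, 1.4]
width: 0.0939
```

Call:
{"method": "servo_tool", "body": {"steps": [[[0.01,-0.149,0.109],[0.953,0,0]],[[0.01,-0.149,0.109],[0.953,0,0]],[[0.01,-0.149,0.109],[0.953,0,0]],[[0.01,-0.149,0.109],[0.953,0,0]],[[0.01,-0.149,0.109],[0.953,0,0]],[[0.01,-0.149,0.109],[0.953,0,0]],[[0.01,-0.149,0.109],[0.953,0,0]]]}}

```text
t: 21.03
tcp_pos: [0.5926, -0.3141, 0.1567]
eef_rot: [0.409, 0.576, 0.411, -0.576]
force: [-0.3, -1.2, 0.1]
width: 0.0936
```

Call:
{"method": "servo_tool", "body": {"steps": [[[0,0,0],[0,0,0]],[[0,0,0],[0,0,0]],[[0,0,0],[0,0,0]]]}}

```text
t: 21.28
tcp_pos: [0.5945, -0.3136, 0.1573]
eef_rot: [0.411, 0.575, 0.413, -0.574]
force: [-0.1, 0.7, 0.5]
width: 0.0941
```

```bash
python3 -c "
from h import *
snap('wrist','w11.png'); m=cam('wrist');np.savez('w11',K=m[0],T=m[1])
print(w2pix('wrist',[.592,-.3165,.022]))
plan(.592,-.3165,.03,-109.1,4)
"
```

```text
[286.51113415 199.38674495]
t 21.33 tcp [ 0.5946 -0.3137  0.1574] jaw -108.7 F [-0.   0.8 -0.4] w 0.0942 tilt [-1.    -0.    -0.002]
4 x row [ 0.318 -0.004  0.009] turn 0.016
```

View pics/w11.png

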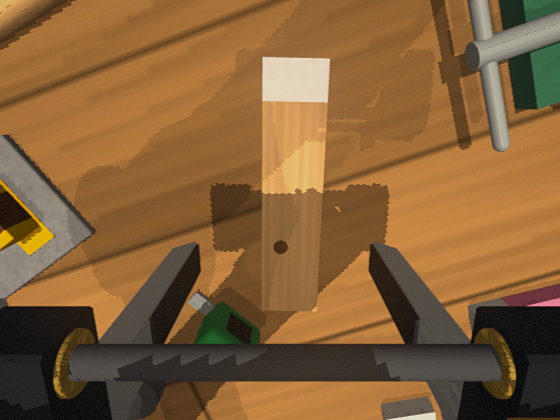

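Run:
```python
from h import *
z=np.load('w11.npz');m=(z['K'],z['T'],0)
P=np.array([pix2w('wrist',u,v,.022,m)[:2] for u,v in [(263,57),(330,58),(317,311),(261,309)]])
c=P.mean(0);d=P[0]+P[1]-P[2]-P[3];print(c,np.degrees(np.arctan2(d[1],d[0])),np.linalg.norm(d)/2,np.linalg.norm(P[0]-P[1]))
s,M,phi=pose();e=M.T@(np.r_[c,0]-s['tcp_pos']*[1,1,0]);print('tool offset',e)
```

```text
[ 0.59264859 -0.32243393] -19.920997451194847 0.23845699270264337 0.05551231130650896
tool offset [-1.71288421e-05  9.37019664e-04  8.92680596e-03]
```

Call:
{"method": "servo_tool", "body": {"steps": [[[0.32,0,0.012],[0.03,0,0]],[[0.32,0,0.012],[0.03,0,0]],[[0.32,0,0.012],[0.03,0,0]],[[0.32,0,0.012],[0.03,0,0]],[[0.1,0,0],[0,0,0]],[[0.1,0,0],[0,0,0]],[[0,0,0],[0,0,0]],[[0,0,0],[0,0,0]]]}}

```text
t: 22.0
tcp_pos: [0.5921, -0.3204, 0.0109]
eef_rot: [0.408, 0.578, 0.407, -0.578]
force: [0.8, -0.4, -0.1]
width: 0.0937
```

```bash
python3 -c "
from h import *
plan(.592,-.3175,.005,-109.5,2)
"
```

```text
t 22.0 tcp [ 0.5921 -0.3204  0.0109] jaw -109.6 F [ 0.8 -0.4 -0.1] w 0.0937 tilt [-1.     0.001  0.   ]
2 x row [ 0.03  -0.005 -0.014] turn -0.012
```

Call:
{"method": "servo_tool", "body": {"steps": [[[0.03,0,-0.01],[0,0,0]],[[0.02,0,-0.01],[0,0,0]],[[0,0,0],[0,0,0]]]}}

```text
t: 22.25
tcp_pos: [0.5925, -0.3179, 0.0056]
eef_rot: [0.407, 0.578, 0.407, -0.578]
force: [-1.6, 0.2, 0.5]
width: 0.0936
```

Call:
{"method": "servo_tool", "body": {"steps": [[[0,0,0],[0,0,0]],[[0,0,0],[0,0,0]],[[0,0,0],[0,0,0]],[[0,0,0],[0,0,0]],[[0,0,0],[0,0,0]],[[0,0,0],[0,0,0]],[[0,0,0],[0,0,0]],[[0,0,0],[0,0,0]]], "jaw": 0, "force": 35}}

```text
t: 22.92
tcp_pos: [0.5917, -0.3185, 0.0049]
eef_rot: [-0.407, -0.578, -0.407, 0.578]
force: [0.1, -0.4, -0.7]
width: 0.0555
```

Call:
{"method": "servo_tool", "body": {"steps": [[[-0.1,0,0],[0,0,0]],[[-0.2,0,0],[0,0,0]],[[-0.3,0,0],[0,0,0]],[[-0.4,0,0],[0,0,0]],[[-0.4,0,0],[0,0,0]],[[-0.2,0,0],[0,0,0]],[[0,0,0],[0,0,0]],[[0,0,0],[0,0,0]]]}}

```text
t: 23.58
tcp_pos: [0.5922, -0.3182, 0.166]
eef_rot: [0.407, 0.579, 0.407, -0.578]
force: [-0.2, -0.5, -2.5]
width: 0.056
```

```bash
python3 -c "
from h import *
snap('wrist','w12.png')
plan(.6368,.0247,.15,16.6,23,126)
"
```

```text
t 23.63 tcp [ 0.5915 -0.3173  0.1641] jaw -109.7 F [ 0.2  0.9 -2.8] w 0.0555 tilt [-1.    -0.002 -0.002]
23 x row [ 0.006  0.138 -0.124] turn -0.956
```

View pics/w12.png

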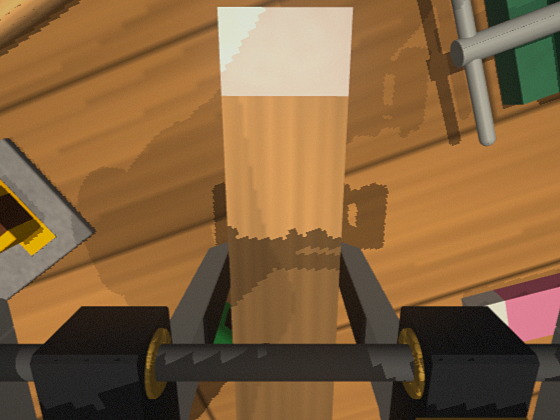

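The board is held level. I'll carry it round to the base.

Call:
{"method": "servo_tool", "body": {"steps": [[[0,0.138,-0.124],[-0.956,0,0]],[[0,0.138,-0.124],[-0.956,0,0]],[[0,0.138,-0.124],[-0.956,0,0]],[[0,0.138,-0.124],[-0.956,0,0]],[[0,0.138,-0.124],[-0.956,0,0]],[[0,0.138,-0.124],[-0.956,0,0]],[[0,0.138,-0.124],[-0.956,0,0]],[[0,0.138,-0.124],[-0.956,0,0]]]}}

```text
t: 24.3
tcp_pos: [0.6997, -0.2209, 0.1615]
eef_rot: [0.592, 0.383, 0.596, -0.383]
force: [0.5, -0.4, -2.6]
width: 0.0556
```

Call:
{"method": "servo_tool", "body": {"steps": [[[0,0.138,-0.124],[-0.956,0,0]],[[0,0.138,-0.124],[-0.956,0,0]],[[0,0.138,-0.124],[-0.956,0,0]],[[0,0.138,-0.124],[-0.956,0,0]],[[0,0.138,-0.124],[-0.956,0,0]],[[0,0.138,-0.124],[-0.956,0,0]],[[0,0.138,-0.124],[-0.956,0,0]],[[0,0.138,-0.124],[-0.956,0,0]]]}}

```text
t: 24.97
tcp_pos: [0.711, -0.0761, 0.1616]
eef_rot: [0.692, 0.134, 0.696, -0.133]
force: [-0.3, -0.6, -2.1]
width: 0.0559
```

Call:
{"method": "servo_tool", "body": {"steps": [[[0,0.138,-0.124],[-0.956,0,0]],[[0,0.138,-0.124],[-0.956,0,0]],[[0,0.138,-0.124],[-0.956,0,0]],[[0,0.138,-0.124],[-0.956,0,0]],[[0,0.138,-0.124],[-0.956,0,0]],[[0,0.138,-0.124],[-0.956,0,0]],[[0,0.138,-0.124],[-0.956,0,0]],[[0,0,0],[0,0,0]]]}}

```text
t: 25.63
tcp_pos: [0.6322, 0.0291, 0.1623]
eef_rot: [0.697, -0.101, 0.703, 0.105]
force: [-0.6, 1.1, -3.3]
width: 0.0557
```

Call:
{"method": "servo_tool", "body": {"steps": [[[0,0,0],[0,0,0]],[[0,0,0],[0,0,0]],[[0,0,0],[0,0,0]]]}}

```text
t: 25.88
tcp_pos: [0.6372, 0.0236, 0.1642]
eef_rot: [0.7, -0.1, 0.701, 0.099]
force: [0.6, 0.2, -2.2]
width: 0.0558
```

```bash
python3 -c "
from h import *
snap('wrist','w13.png')
plan(.6368,.0247,.08,16.6,4)
"
```

```text
t 25.93 tcp [0.6373 0.0236 0.1643] jaw 16.2 F [ 0.2 -0.7 -1.1] w 0.0556 tilt [-1.    -0.    -0.001]
4 x row [ 0.211  0.003 -0.   ] turn -0.018
```

View pics/w13.png

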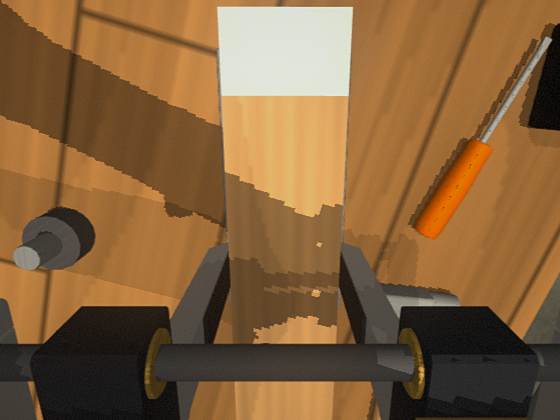

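Call:
{"method": "servo_tool", "body": {"steps": [[[0.3,0.003,0],[-0.018,0,0]],[[0.3,0.003,0],[-0.018,0,0]],[[0.25,0.003,0],[-0.018,0,0]],[[0.15,0.003,0],[-0.018,0,0]],[[0.04,0,0],[0,0,0]],[[0,0,0],[0,0,0]],[[0,0,0],[0,0,0]]]}}

```text
t: 26.52
tcp_pos: [0.6376, 0.0252, 0.0616]
eef_rot: [0.7, -0.102, 0.699, 0.102]
force: [0.5, -1.2, -0.7]
width: 0.0555
```

```bash
python3 -c "
from h import *
plan(.6368,.0247,.051,16.6,1); snap('side','sd1.png');zoom('sd1.png','sd1z.png',260,100,160,120,5)
"
```

```text
t 26.52 tcp [0.6376 0.0252 0.0616] jaw 16.6 F [ 0.5 -1.2 -0.7] w 0.0555 tilt [-1.    -0.     0.001]
1 x row [ 0.106 -0.002 -0.009] turn 0.008
```

View pics/sd1z.png

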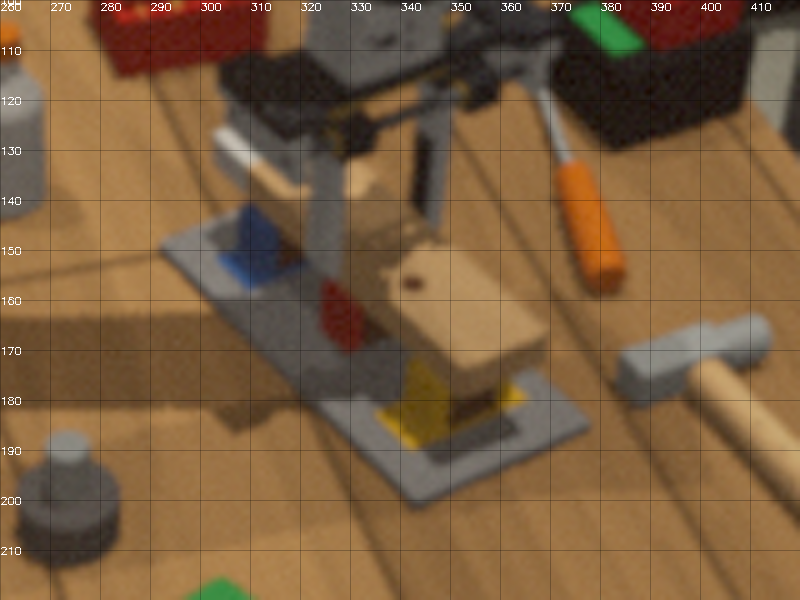

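The board is just above the blocks and aligned, with its white end at blue. I'll creep down.

Call:
{"method": "servo_tool", "body": {"steps": [[[0.03,0,-0.005],[0,0,0]],[[0.03,0,0],[0,0,0]],[[0.02,0,0],[0,0,0]],[[0,0,0],[0,0,0]]]}}

```text
t: 26.9
tcp_pos: [0.636, 0.0258, 0.0529]
eef_rot: [0.699, -0.102, 0.7, 0.103]
force: [0.8, 0.3, -1.9]
width: 0.056
```

Call:
{"method": "servo_tool", "body": {"steps": [[[0.01,0,0],[0,0,0]],[[0.01,0,0],[0,0,0]],[[0,0,0],[0,0,0]]]}}

```text
t: 27.15
tcp_pos: [0.6361, 0.0258, 0.0509]
eef_rot: [0.699, -0.102, 0.7, 0.103]
force: [-0.6, 0.2, -2.5]
width: 0.0552
```

Call:
{"method": "servo_tool", "body": {"steps": [[[0.01,0,0],[0,0,0]],[[0.005,0,0],[0,0,0]],[[0,0,0],[0,0,0]]]}}

```text
t: 27.4
tcp_pos: [0.6363, 0.0257, 0.0499]
eef_rot: [0.7, -0.102, 0.7, 0.103]
force: [-0.7, 0.0, 1.3]
width: 0.0554
```

Call:
{"method": "servo_tool", "body": {"steps": [[[0.005,0,0],[0,0,0]],[[0,0,0],[0,0,0]]]}}

```text
t: 27.57
tcp_pos: [0.6363, 0.0257, 0.0499]
eef_rot: [0.7, -0.102, 0.7, 0.103]
force: [-2.4, 0.6, 4.8]
width: 0.0554
```

Call:
{"method": "servo_tool", "body": {"steps": [[[0,0,0],[0,0,0]],[[0,0,0],[0,0,0]],[[0,0,0],[0,0,0]],[[0,0,0],[0,0,0]],[[0,0,0],[0,0,0]],[[0,0,0],[0,0,0]]], "jaw": 1}}

```text
t: 28.07
tcp_pos: [0.6362, 0.0257, 0.049]
eef_rot: [0.699, -0.102, 0.7, 0.103]
force: [-0.1, -0.1, -0.2]
width: 0.092
```

Call:
{"method": "servo_tool", "body": {"steps": [[[-0.1,0,0],[0,0,0]],[[-0.3,0,0],[0,0,0]],[[-0.4,0,0],[0,0,0]],[[-0.4,0,0],[0,0,0]],[[0,0,0],[0,0,0]],[[0,0,0],[0,0,0]]]}}

```text
t: 28.57
tcp_pos: [0.6382, 0.0255, 0.1725]
eef_rot: [0.702, -0.103, 0.698, 0.103]
force: [0.5, 0.1, -0.9]
width: 0.0937
```

```bash
python3 -c "
from h import *
snap('wrist','w14.png'); m=cam('wrist');np.savez('w14',K=m[0],T=m[1])
plan(.4352,-.0813,.15,16.6,9)
"
```

```text
t 28.62 tcp [0.6366 0.0258 0.1703] jaw 16.7 F [ 0.2 -0.5 -0.9] w 0.0942 tilt [-1.     0.001  0.002]
9 x row [ 0.023 -0.05  -0.248] turn 0.002
```

View pics/w14.png

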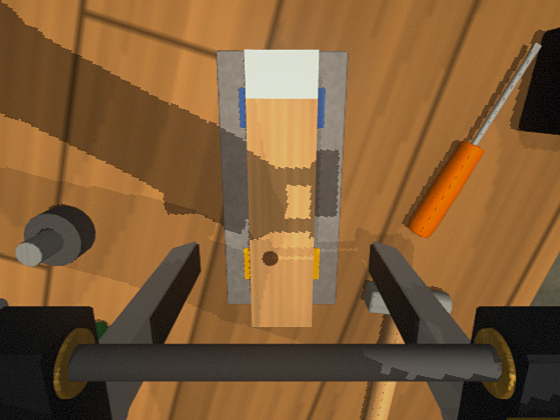

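Call:
{"method": "servo_tool", "body": {"steps": [[[0.02,-0.05,-0.248],[0,0,0]],[[0.02,-0.05,-0.248],[0,0,0]],[[0.02,-0.05,-0.248],[0,0,0]],[[0.02,-0.05,-0.248],[0,0,0]],[[0.02,-0.05,-0.248],[0,0,0]],[[0.02,-0.05,-0.248],[0,0,0]],[[0.02,-0.05,-0.248],[0,0,0]],[[0.02,-0.05,-0.248],[0,0,0]]], "jaw": 0.7}}

```text
t: 29.28
tcp_pos: [0.4551, -0.0697, 0.1518]
eef_rot: [0.698, -0.102, 0.701, 0.103]
force: [0.0, 0.1, -0.7]
width: 0.066
```

Call:
{"method": "servo_tool", "body": {"steps": [[[0.02,-0.05,-0.248],[0,0,0]],[[0,0,0],[0,0,0]],[[0,0,0],[0,0,0]],[[0,0,0],[0,0,0]]]}}

```text
t: 29.62
tcp_pos: [0.4356, -0.0812, 0.1506]
eef_rot: [0.699, -0.102, 0.7, 0.103]
force: [1.0, 0.2, 0.8]
width: 0.066
```

Run:
```python
from h import *
z=np.load('w14.npz');m=(z['K'],z['T'],0)
f=lambda pts,h:np.array([pix2w('wrist',u,v,h,m)[:2] for u,v in pts])
b=f([(244,50),(319,50),(312,327),(251,326)],.067);B=f([(218,52),(347,52),(335,303),(228,303)],.009)
for P in (b,B):
    d=P[0]+P[1]-P[2]-P[3];print(P.mean(0),np.linalg.norm(d)/2,np.degrees(np.arctan2(d[1],d[0])))
snap('wrist','w15.png');snap('scene','s3.png');zoom('s3.png','s3z.png',270,195,130,110,6)
print(w2pix('wrist',[.4352,-.0813,.064]))
plan(.4352,-.0813,.034,16.6,4)
```

```text
[0.63477484 0.02555427] 0.23648821155794883 106.6610852911227
[0.63552109 0.0233893 ] 0.2538534642559017 106.45627159217987
[282.54510073 209.86608929]
t 29.72 tcp [ 0.4362 -0.081   0.1507] jaw 16.8 F [-0.3  1.1 -0.2] w 0.0657 tilt [-1.     0.001 -0.   ]
4 x row [ 0.292  0.    -0.003] turn 0.007
```

View pics/w15.png

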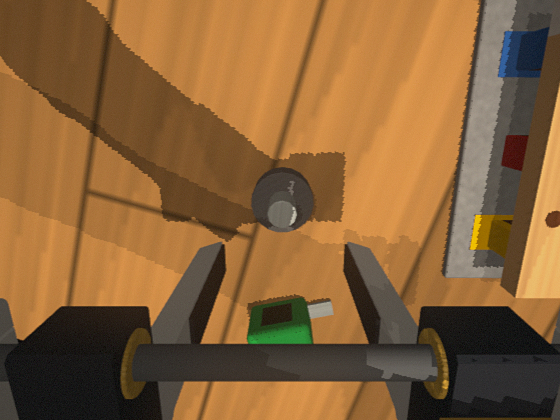

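View pics/s3z.png

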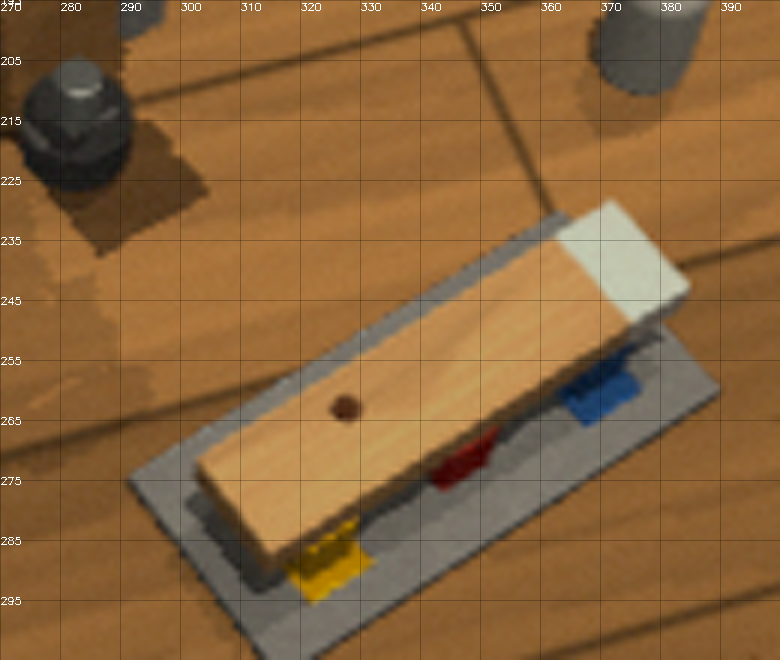

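Run:
```python
from h import *
zoom('w15.png','w15z.png',235,155,100,90,8)
m=cam('wrist')
for h in (0,.03,.064): print(w2pix('wrist',[.4352,-.0813,h]), w2pix('wrist',[.4352+.028*.29,-.0813-.028*.957,h]))
zoom('s3.png','a.png',268,200,30,30,20)
```

```text
[282.89410842 190.75995571] [282.92614545 218.37675437]
[282.74779809 198.76959205] [282.7863501  228.70074443]
[282.54510073 209.86608929] [282.59364559 242.93211557]
```

View pics/w15z.png

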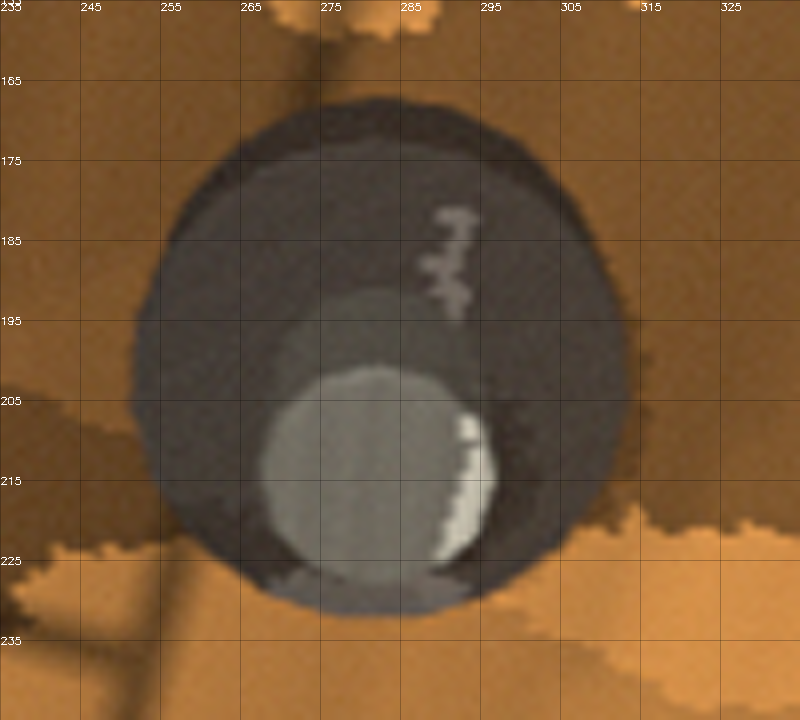

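View pics/a.png

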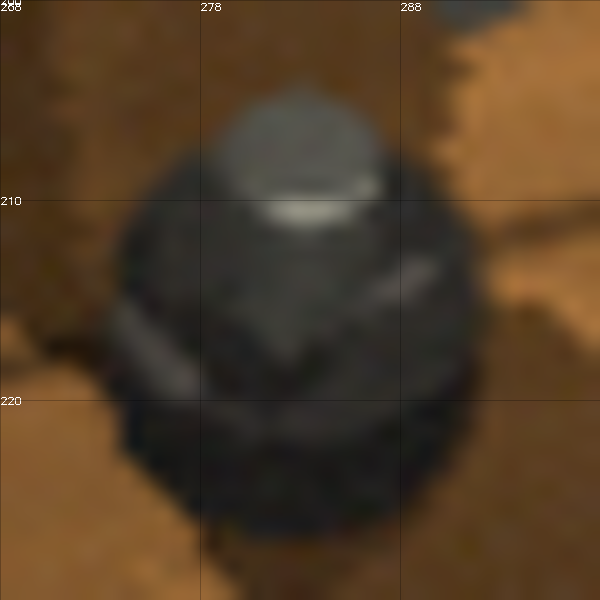

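The knob top is at (282,214), within 3 mm of the prediction. I'll descend onto the knob.

Call:
{"method": "servo_tool", "body": {"steps": [[[0.27,-0.005,0],[0,0,0]],[[0.28,-0.005,0],[0,0,0]],[[0.28,-0.005,0],[0,0,0]],[[0.28,0,0],[0,0,0]],[[0.03,0,0],[0,0,0]],[[0,0,0],[0,0,0]],[[0,0,0],[0,0,0]]]}}

```text
t: 30.3
tcp_pos: [0.4364, -0.0829, 0.0375]
eef_rot: [0.7, -0.103, 0.7, 0.103]
force: [0.0, 0.5, -0.6]
width: 0.0655
```

Call:
{"method": "servo_tool", "body": {"steps": [[[0,0,0],[0,0,0]],[[0,0,0],[0,0,0]],[[0,0,0],[0,0,0]],[[0,0,0],[0,0,0]],[[0,0,0],[0,0,0]],[[0,0,0],[0,0,0]],[[0,0,0],[0,0,0]],[[0,0,0],[0,0,0]]], "jaw": 0, "force": 50}}

```text
t: 30.97
tcp_pos: [0.4342, -0.0831, 0.0371]
eef_rot: [0.699, -0.102, 0.701, 0.103]
force: [-4.6, -0.9, 5.4]
width: 0.0227
```

Call:
{"method": "servo_tool", "body": {"steps": [[[-0.05,0,0],[0,0,0]],[[-0.1,0,0],[0,0,0]],[[0,0,0],[0,0,0]],[[0,0,0],[0,0,0]]]}}

```text
t: 31.3
tcp_pos: [0.4364, -0.0827, 0.0521]
eef_rot: [0.7, -0.103, 0.699, 0.103]
force: [-0.2, -0.5, -8.0]
width: 0.0232
```

```bash
python3 -c "
from h import *
snap('wrist','w16.png');snap('side','sd2.png');zoom('sd2.png','sd2z.png',230,130,100,90,8)
plan(.636,.0257,.16,16.6,9)"
```

```text
t 31.4 tcp [ 0.4357 -0.0826  0.0517] jaw 16.7 F [-1.2  0.5 -6.9] w 0.0233 tilt [-1.     0.001 -0.001]
9 x row [-0.12   0.051  0.248] turn 0.002
```

View pics/w16.png

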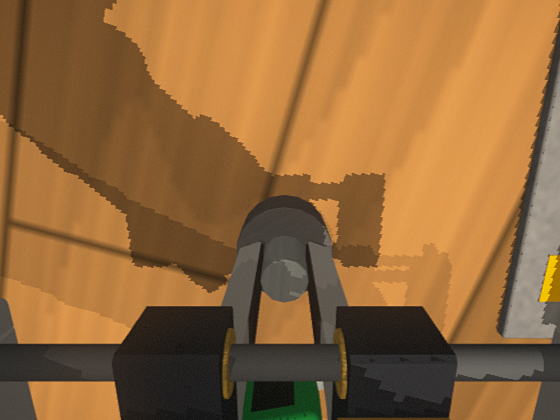

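View pics/sd2z.png

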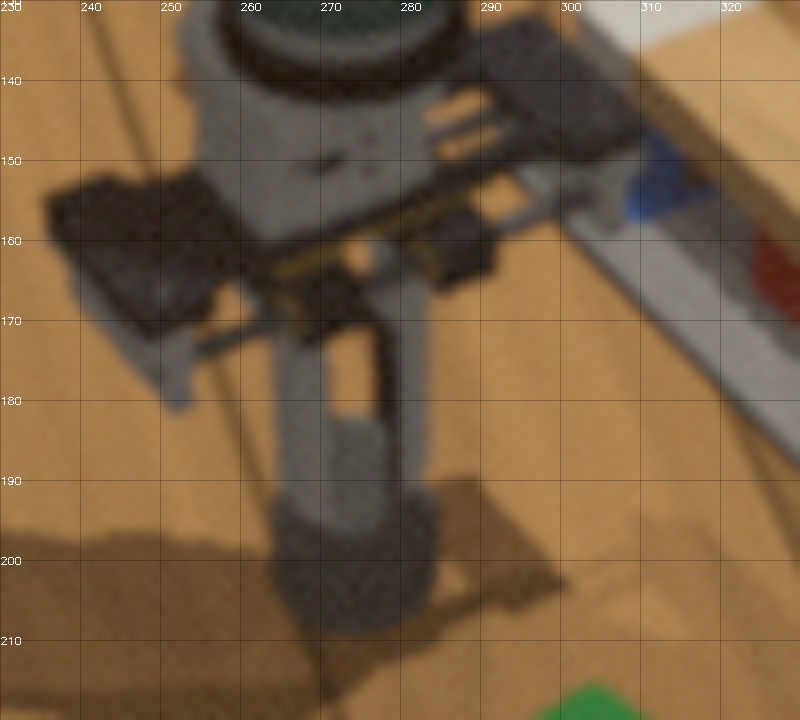

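The weight is lifted upright with -7 N on the wrist. I'll raise it first, then traverse.

Call:
{"method": "servo_tool", "body": {"steps": [[[-0.2,0,0],[0,0,0]],[[-0.35,0,0],[0,0,0]],[[-0.35,0,0],[0,0,0]],[[-0.2,0.03,0.14],[0,0,0]],[[0,0.06,0.27],[0,0,0]],[[0,0.06,0.27],[0,0,0]],[[0,0.06,0.27],[0,0,0]],[[0,0.06,0.27],[0,0,0]]]}}

```text
t: 32.07
tcp_pos: [0.5451, -0.0208, 0.1614]
eef_rot: [0.699, -0.102, 0.7, 0.103]
force: [-0.3, -1.1, -6.8]
width: 0.0229
```

Call:
{"method": "servo_tool", "body": {"steps": [[[0,0.06,0.27],[0,0,0]],[[0,0.06,0.27],[0,0,0]],[[0,0.06,0.27],[0,0,0]],[[0,0.03,0.14],[0,0,0]],[[0,0,0],[0,0,0]],[[0,0,0],[0,0,0]],[[0,0,0],[0,0,0]],[[0,0,0],[0,0,0]]]}}

```text
t: 32.73
tcp_pos: [0.6284, 0.0244, 0.1614]
eef_rot: [0.699, -0.102, 0.701, 0.102]
force: [-0.1, 0.3, -6.6]
width: 0.0228
```

```bash
python3 -c "
from h import *
snap('wrist','w17.png');plan(.636,.0257,.12,16.6,3)"
```

```text
t 32.78 tcp [0.6287 0.0245 0.1617] jaw 16.6 F [-0.1 -0.2 -7. ] w 0.0231 tilt [-1.     0.001 -0.002]
3 x row [ 0.139 -0.003  0.024] turn 0.001
```

View pics/w17.png

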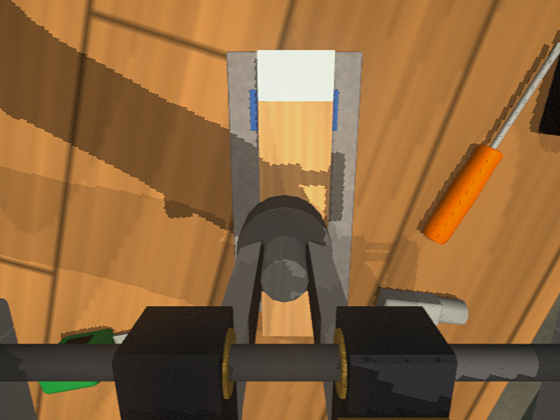

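Call:
{"method": "servo_tool", "body": {"steps": [[[0.13,0.003,0.024],[0,0,0]],[[0.15,0.003,0.024],[0,0,0]],[[0.13,0.003,0.024],[0,0,0]],[[0.06,0,0],[0,0,0]],[[0.04,0,0],[0,0,0]],[[0,0,0],[0,0,0]],[[0,0,0],[0,0,0]]]}}

```text
t: 33.37
tcp_pos: [0.6365, 0.028, 0.1111]
eef_rot: [0.7, -0.102, 0.7, 0.103]
force: [0.1, 0.4, -6.3]
width: 0.0229
```

```bash
python3 -c "
from h import *
plan(.636,.0265,.104,16.6,1);snap('wrist','w18.png')"
```

```text
t 33.37 tcp [0.6365 0.028  0.1111] jaw 16.7 F [ 0.1  0.4 -6.3] w 0.0229 tilt [-1.  0. -0.]
1 x row [ 0.071 -0.013 -0.009] turn 0.013
```

View pics/w18.png

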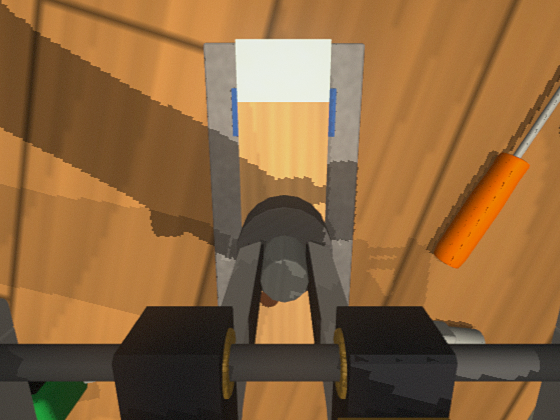

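Centred over the board, whose centreline is at u≈284. I'll lower gently.

Call:
{"method": "servo_tool", "body": {"steps": [[[0.02,-0.01,0],[0,0,0]],[[0.02,0,0],[0,0,0]],[[0.01,0,0],[0,0,0]],[[0,0,0],[0,0,0]]]}}

```text
t: 33.75
tcp_pos: [0.6366, 0.0274, 0.106]
eef_rot: [0.699, -0.102, 0.7, 0.103]
force: [0.2, -1.1, -7.0]
width: 0.0232
```

Call:
{"method": "servo_tool", "body": {"steps": [[[0.01,0,0],[0,0,0]],[[0,0,0],[0,0,0]]]}}

```text
t: 33.92
tcp_pos: [0.6367, 0.0273, 0.1049]
eef_rot: [0.699, -0.102, 0.7, 0.103]
force: [0.5, 0.6, -7.1]
width: 0.0234
```

Call:
{"method": "servo_tool", "body": {"steps": [[[0.01,0,0],[0,0,0]],[[0,0,0],[0,0,0]]]}}

```text
t: 34.08
tcp_pos: [0.6369, 0.0272, 0.1043]
eef_rot: [0.7, -0.102, 0.7, 0.103]
force: [-0.8, -0.2, -4.7]
width: 0.0232
```

Call:
{"method": "servo_tool", "body": {"steps": [[[0.005,0,0],[0,0,0]],[[0,0,0],[0,0,0]]]}}

```text
t: 34.25
tcp_pos: [0.637, 0.0272, 0.1042]
eef_rot: [0.7, -0.102, 0.7, 0.103]
force: [-2.4, 0.0, -0.7]
width: 0.0229
```

Call:
{"method": "servo_tool", "body": {"steps": [[[0,0,0],[0,0,0]],[[0,0,0],[0,0,0]],[[0,0,0],[0,0,0]],[[0,0,0],[0,0,0]],[[0,0,0],[0,0,0]],[[0,0,0],[0,0,0]]], "jaw": 0.7}}

```text
t: 34.75
tcp_pos: [0.637, 0.0273, 0.1037]
eef_rot: [0.7, -0.102, 0.7, 0.103]
force: [-0.1, -0.0, -0.5]
width: 0.0598
```

Call:
{"method": "servo_tool", "body": {"steps": [[[-0.1,0,0],[0,0,0]],[[-0.3,0,0],[0,0,0]],[[-0.4,0,0],[0,0,0]],[[-0.3,0,0],[0,0,0]],[[0,0,0],[0,0,0]],[[0,0,0],[0,0,0]]]}}

```text
t: 35.25
tcp_pos: [0.6382, 0.0271, 0.2163]
eef_rot: [0.701, -0.102, 0.698, 0.103]
force: [0.3, 0.1, -0.3]
width: 0.0658
```

Call:
{"method": "servo_tool", "body": {"steps": [[[0,0,-0.2],[0,0,0]],[[0,0,-0.35],[0,0,0]],[[0,0,-0.35],[0,0,0]],[[0,0,-0.35],[0,0,0]],[[0,0,-0.2],[0,0,0]],[[0,0,0],[0,0,0]],[[0,0,0],[0,0,0]]]}}

```text
t: 35.83
tcp_pos: [0.4968, -0.0143, 0.2132]
eef_rot: [0.699, -0.102, 0.7, 0.103]
force: [1.0, -0.2, 0.3]
width: 0.0656
```

```bash
python3 -c "
from h import *
snap('scene','s4.png');snap('side','sd4.png')
zoom('s4.png','s4z.png',280,190,120,100,6);zoom('sd4.png','sd4z.png',260,90,130,110,6)
print(sensors.get_state()['force'],sensors.get_state()['t'])"
```

```text
[ 0.38573511  0.22140841 -0.13099555] 35.9333
```

View pics/s4z.png

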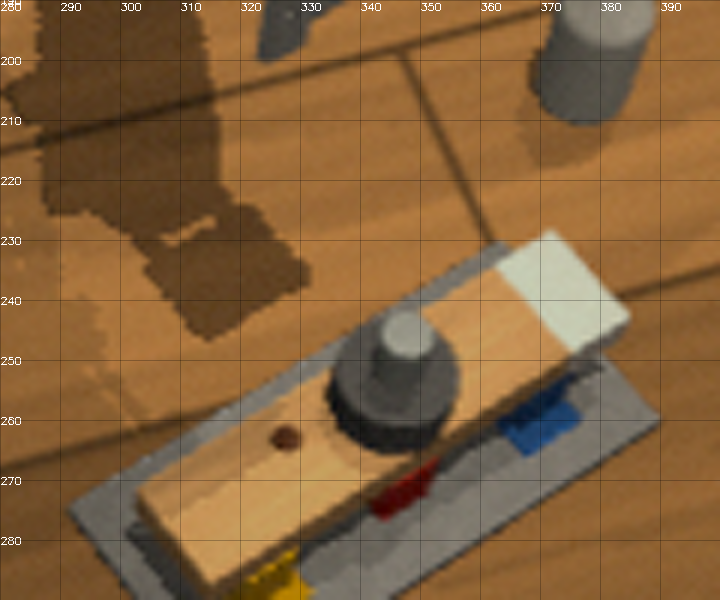

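View pics/sd4z.png

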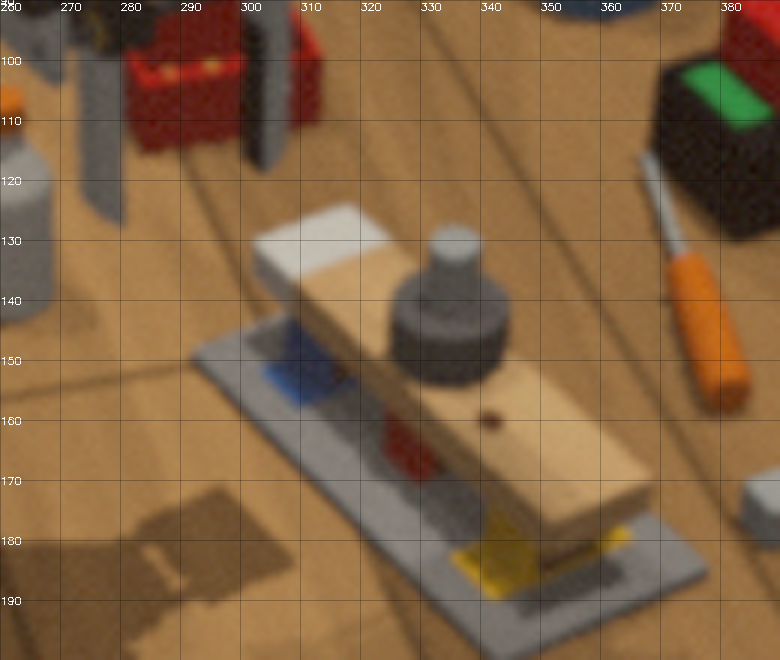

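Run:
```python
from h import *
for c,o,k,b in [('scene',(280,190),(407,334),[(138,490),(548,230),(630,315),(215,588)]),('side',(260,90),(455,245),[(345,203),(652,475),(553,523),(255,240)])]:
    g=lambda p,z:pix2w(c,o[0]+p[0]/6-.5,o[1]+p[1]/6-.5,z)[:2]
    B=np.mean([g(p,.067) for p in b],0);w=g(k,.131);print(c,'board',B,'weight',w,'d mm',(w-B)*1000)
```

```text
scene board [0.63779873 0.0275177 ] weight [0.63806478 0.02740678] d mm [ 0.26605734 -0.11092023]
side board [0.63715295 0.03172604] weight [0.63712912 0.02913245] d mm [-0.02382228 -2.59358891]
```

```bash
python3 -c "
from h import *
print(workorder.close_job())"
```

```text
the job is handed in; nothing more can be done
None
```

The job is done and handed in after about 36 s of the 134 s allowed. All three blocks stand on the base, the board lies on them with its white end over the blue-ended block, and the iron weight stands upright in the middle of the board. `close_job` gives no verdict, so I don't know how it was judged.

| Check | Measured | Limit |
|---|---|---|
| Blue-ended block from its patch (wrist camera) | about 1.4 mm | 12 mm |
| Red-ended block from the base centre (wrist camera) | about 3 mm | 12 mm |
| Yellow-ended block from its place (wrist camera) | 3–4 mm | 12 mm |
| Board from the base centre (all three cameras) | 2–6 mm | 15 mm |
| Weight from the board's centre (scene and side cameras) | 0.3–2.6 mm | 15 mm |

- **Setting down:** every piece was lowered until it touched and then released. The gripper was well clear at hand-in, with the wrist force near zero.
- **Bystanders:** nothing came near the glue bottle or the bin, and neither looked moved in the last pictures.
- **Disagreements:** the cameras differed by about 2–4 mm on positions. The wrist camera put the board about 5 mm further along the jaw direction than the others before I gripped it. I used compromise values, which all stay inside the limits.
- **Not re-measured:** I measured the block positions before the board went on. After that I only looked at the blocks in the pictures. The board's levelness was also judged only by eye.

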